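# Sort tested drive modules and close the pass nest

### The job

Lift the cover off the pass nest and lay it flat on the cork pad. Lay every module with a round green tag in a pocket of the pass nest and every module with a square red tag in a pocket of the reject nest, each flat on the pocket floor with its tag up; once all the green-tagged ones are in, lower the cover back over the two pins until it rests flush on the standoffs. Leave the other things on the bench where they are.

Things in the scene. Friction and masses are not known exactly. Their poses are not given: they have to be found in the camera images.
- cover: cover plate of the pass nest: aluminium, 204 x 144 x 5 mm (x, y, z), 0.45 kg, at the start flush on the pass nest's pins. Origin: centre of its underside, z up. Two through holes of 11 mm diameter at x, y = (-89, -60.5) and (+89, +60.5) mm, the pattern of the nest's pins: it fits either way round by a half turn. A bridge handle stands on top at its centre
- cover_handle (a point): middle of the bar of the cover's black bridge handle, 30 mm above the cover's underside; bar 80 mm along x, 16 mm wide along y, from 23 to 37 mm above the cover's underside, open beneath; axes as the cover's
- pass_nest: pass nest, fixed: aluminium tray 204 x 144 mm (x, y). Origin: centre of its underside, on the bench; z up. Three pockets along x, walled by ribs with tops 16 mm above the bench. Four corner standoffs, 15 mm in diameter, at x = +-89, y = +-60.5 mm, tops 36 mm above the bench; the cover rests on them, underside at 36 mm, 4 mm clear of seated modules
- pin0 (a point): foot of a steel locating pin, on top of the pass nest's standoff at x, y = (-89, -60.5) mm, 36 mm above the bench. The pin is 8 mm in diameter, 22 mm tall (the top 8 mm tapered to 3 mm); an equal pin stands on the standoff diagonally across at (+89, +60.5) mm
- reject_nest: reject nest, fixed: black plastic tray 190 x 120 mm (x, y) without standoffs or pins. Origin: centre of its underside, on the bench; z up. Same three pockets along x, rib tops 16 mm above the bench
- pass_nest_pocket0 (a point): centre of the floor of the pass nest's pocket at x = -60 mm in its frame, 8 mm above the bench; pocket 40 mm along the nest's x, 98 mm along its y (a module lies lengthwise along y), 8 mm deep; axes as the nest's
- pass_nest_pocket1 (a point): centre of the floor of the pass nest's pocket at x = 0 mm in its frame, 8 mm above the bench; pocket 40 mm along the nest's x, 98 mm along its y (a module lies lengthwise along y), 8 mm deep; axes as the nest's
- pass_nest_pocket2 (a point): centre of the floor of the pass nest's pocket at x = 60 mm in its frame, 8 mm above the bench; pocket 40 mm along the nest's x, 98 mm along its y (a module lies lengthwise along y), 8 mm deep; axes as the nest's
- reject_nest_pocket0 (a point): centre of the floor of the reject nest's pocket at x = -60 mm in its frame, 8 mm above the bench; pocket 40 mm along the nest's x, 98 mm along its y (a module lies lengthwise along y), 8 mm deep; axes as the nest's
- reject_nest_pocket1 (a point): centre of the floor of the reject nest's pocket at x = 0 mm in its frame, 8 mm above the bench; pocket 40 mm along the nest's x, 98 mm along its y (a module lies lengthwise along y), 8 mm deep; axes as the nest's
- reject_nest_pocket2 (a point): centre of the floor of the reject nest's pocket at x = 60 mm in its frame, 8 mm above the bench; pocket 40 mm along the nest's x, 98 mm along its y (a module lies lengthwise along y), 8 mm deep; axes as the nest's
- pad_centre (a point): centre of the top of the cork pad, a fixed flat pad 300 x 245 x 3 mm (x, y, z) where the cover is laid meanwhile; axes as the pad's
- in_mat: black rubber mat, fixed, 300 x 245 x 3 mm (x, y, z), on which the tested modules lie at the start, about crosswise (length along y) in two columns of up to three; a small screw on a washer, 15 mm high, is fixed to it at x = 139, y = 0 mm. Origin: centre of its underside
- module_p1: drive module, an aluminium block 90 x 32 x 24 mm (x, y, z) with a black front end at its -x end, 0.14 kg; on top (+z) it carries a round green tag (pass), 23 mm across. Origin: centre of its underside; z up through the tag, x along its length. Some modules may be absent
- module_p2: drive module, an aluminium block 90 x 32 x 24 mm (x, y, z) with a black front end at its -x end, 0.14 kg; on top (+z) it carries a round green tag (pass), 23 mm across. Origin: centre of its underside; z up through the tag, x along its length. Some modules may be absent
- module_p3: drive module, an aluminium block 90 x 32 x 24 mm (x, y, z) with a black front end at its -x end, 0.14 kg; on top (+z) it carries a round green tag (pass), 23 mm across. Origin: centre of its underside; z up through the tag, x along its length. Some modules may be absent
- module_r1: drive module, an aluminium block 90 x 32 x 24 mm (x, y, z) with a black front end at its -x end, 0.14 kg; on top (+z) it carries a square red tag (reject), 22 mm. Origin: centre of its underside; z up through the tag, x along its length. Some modules may be absent
- module_r2: drive module, an aluminium block 90 x 32 x 24 mm (x, y, z) with a black front end at its -x end, 0.14 kg; on top (+z) it carries a square red tag (reject), 22 mm. Origin: centre of its underside; z up through the tag, x along its length. Some modules may be absent
- module_r3: drive module, an aluminium block 90 x 32 x 24 mm (x, y, z) with a black front end at its -x end, 0.14 kg; on top (+z) it carries a square red tag (reject), 22 mm. Origin: centre of its underside; z up through the tag, x along its length. Some modules may be absent
- mug: white mug, 80 mm across, 90 mm high, beyond the pads; origin at the centre of its underside; bystander
- tape_roll: roll of tape lying flat, 90 mm across, 24 mm high, beyond the pads; bystander
- screw_jar: jar of screws, 52 mm across, 60 mm high, beyond the pads; bystander
There are look-alikes about, which are no part of the job. What is shaped like the cover but purple is not meant. Leave any purple look-alike of the module_r2 alone.

How it is judged (in metres and radians):
On the way, in this order (a step that is already met when the one before it is completed fails the run):
1. the cover is laid flat on the cork pad and released (horizontal distance between cover and pad_centre below 0.06 m and height (world z) of cover below 0.008 m and angle between cover's own z axis and vertical below 0.04 rad and contact force between the fingers and cover below 0.1 N), for 0.2 s.
2. every green-tagged module lies flat in a pocket of the pass nest, the cover still off (x of module_p1 in the frame of pass_nest between -0.07 and 0.07 m and y of module_p1 in the frame of pass_nest between -0.01 and 0.01 m and z of module_p1 in the frame of pass_nest between 0.004 and 0.0115 m and angle between each of module_p1, module_p2, module_p3's own z axis and vertical below 0.08 rad and angle between the x axis of each of module_p1, module_p2, module_p3 and the y axis of pass_nest, either way round below 0.25 rad and x of module_p2 in the frame of pass_nest between -0.07 and 0.07 m and y of module_p2 in the frame of pass_nest between -0.01 and 0.01 m and z of module_p2 in the frame of pass_nest between 0.004 and 0.0115 m and x of module_p3 in the frame of pass_nest between -0.07 and 0.07 m and y of module_p3 in the frame of pass_nest between -0.01 and 0.01 m and z of module_p3 in the frame of pass_nest between 0.004 and 0.0115 m and horizontal distance between cover and pass_nest above 0.05 m), for 0.2 s.
3. the cover is over the pins and flush on the standoffs (horizontal distance between cover and pass_nest below 0.004 m and z of cover in the frame of pass_nest between 0.033 and 0.0385 m and angle between cover's own z axis and vertical below 0.025 rad and angle between the x axis of cover and the x axis of pass_nest, either way round below 0.04 rad), for 0.2 s.
At the end, for the whole second after the job is handed in: Cover flush on the pass nest's standoffs (centre within 4 mm, height within 2.5 mm, level); green-tagged modules flat, tag up, on pass nest pocket floors, red-tagged ones on reject nest pocket floors (within 3.5 mm of the floor, untilted); all at rest (all of step 3 and x of module_p1 in the frame of pass_nest between -0.07 and 0.07 m and y of module_p1 in the frame of pass_nest between -0.01 and 0.01 m and z of module_p1 in the frame of pass_nest between 0.004 and 0.0115 m and angle between each of module_p1, module_p2, module_p3, module_r1, module_r2, module_r3's own z axis and vertical below 0.08 rad and angle between the x axis of each of module_p1, module_p2, module_p3 and the y axis of pass_nest, either way round below 0.25 rad and x of module_p2 in the frame of pass_nest between -0.07 and 0.07 m and y of module_p2 in the frame of pass_nest between -0.01 and 0.01 m and z of module_p2 in the frame of pass_nest between 0.004 and 0.0115 m and x of module_p3 in the frame of pass_nest between -0.07 and 0.07 m and y of module_p3 in the frame of pass_nest between -0.01 and 0.01 m and z of module_p3 in the frame of pass_nest between 0.004 and 0.0115 m and x of module_r1 in the frame of reject_nest between -0.07 and 0.07 m and y of module_r1 in the frame of reject_nest between -0.01 and 0.01 m and z of module_r1 in the frame of reject_nest between 0.004 and 0.0115 m and angle between the x axis of each of module_r1, module_r2, module_r3 and the y axis of reject_nest, either way round below 0.25 rad and x of module_r2 in the frame of reject_nest between -0.07 and 0.07 m and y of module_r2 in the frame of reject_nest between -0.01 and 0.01 m and z of module_r2 in the frame of reject_nest between 0.004 and 0.0115 m and x of module_r3 in the frame of reject_nest between -0.07 and 0.07 m and y of module_r3 in the frame of reject_nest between -0.01 and 0.01 m and z of module_r3 in the frame of reject_nest between 0.004 and 0.0115 m and linear speed of each of cover, module_p1, module_p2, module_p3, module_r1, module_r2, module_r3 below 0.02 m/s); the robot touches nothing.
It fails at once if the mug is pushed more than 5 cm from its place (distance of mug from where it was at the start of the episode above 0.05 m).
It fails at once if the tape roll is pushed more than 5 cm from its place (distance of tape_roll from where it was at the start of the episode above 0.05 m).
It fails at once if the screw jar is pushed more than 5 cm from its place (distance of screw_jar from where it was at the start of the episode above 0.05 m).
Of module_p1, module_p2, module_p3, module_r1, module_r2, module_r3 only 4 to 6 are there at a start; the rules pass over those that are not, and their reading is None.
At some moment in a run one of module_p1, module_p2, module_p3, module_r1, module_r2, module_r3 may be knocked a few centimetres aside while the robot is not near it.
Once in a run the grip may slacken for a moment while it holds something.
It also fails if it takes over 208 s, if anything falls off the work surface, if the arm or the gripper's body presses on something with over 40 N, if the wrist force passes 120 N, or if a joint passes its speed limit or range.

### The arm

A 6-joint arm with a two-finger parallel gripper is mounted at the origin on the work surface. World frame = base frame: x ahead of the robot, y to its left, z up, the work surface at z = 0. Lengths are in mm, angles in rad, forces in N, time in s.
With the tool pointing down it reaches from about 275 to 750 mm from the base axis. Payload 10.2 kg.
Tool frame: the origin (TCP) lies midway between the tips of the shut fingers; the grasp point (between the pads) lies 19 mm behind it; z points along the fingers, y is the line along which they close (so a half turn about z gives the same grasp; the last joint's range is limited). The gripper opens to 85 mm and grips with 20 to 120 N. Pads are 22 mm wide; open, the fingers measure 114 mm over their backs; the gripper's body (76 mm by 85 mm) begins 54 mm behind the grasp point. The pads swing forward as they close: fully open they stand 13 mm farther back than shut.
Start: joints at [0.987, 0.313, 1.498, -0, 1.331, -0.223], TCP at [185.35, 491.199, 231.294] pointing down, gripper open.
Joint ranges: [-2.94, 2.94], [-0.97, 2.17], [0.19, 2.56], [-1.23, 4.37], [0.02, 3.11], [-2.88, 2.88]. Speed limits (rad/s): [2.39, 2.39, 3.01, 3.14, 3.14, 3.14].

### API

Orientations are given as a unit quaternion [w, x, y, z].
In Python, from rig import ctrl gives the robot as it stands.
- The arm moves only by the tool arm_command, never from a script. Its argument "increments" is a list of rows, each an object with "dr": the turn, a rotation vector about the tool's x, y, z in units of pi/4 rad (1.0 is pi/4 rad), a list of three; "offset": the shift along the tool's x, y, z in units of 120 mm (1.0 is 120 mm), a list of three; "hand": the opening, from -1 (shut) to 1 (fully open). A call has 1 to 8 rows; each row shifts and turns the commanded pose from where the row before left it, along the tool's axes as they then stand; what a row does not reach is not made up. A row lasts 1/10 s, in which the tool goes at most 50 mm and 8.59 degrees, less where a joint would pass 70% of its speed; a pose out of reach is approached as far as the arm can. A call with a number of a shift or a turn outside -1 to 1 is refused whole. A call with a gripper value outside its range is refused whole. The fingers move at their own pace and stop on an object; "grip_force" is the grip in N (left out, the last holds). Time passes only in rows, so rows that do not move let the fingers close. It gives the time, the measured TCP pose, the force, the opening and the grip force at its end, in the units of the state.
- ctrl.sense(): the state, without advancing time (a new reading comes with each control period).
- ctrl.capture(name): name is "scene" or "top" or "wrist"; returns the picture (420x560x3 uint8, red, green, blue); there is no depth.
- ctrl.camera_info(name): a dict with "K" (3x3 intrinsics, pixels), "R" (3x3) and "t" (3): a world point X has camera coordinates R X + t. Camera axes: x right, y down, z forward; pixel columns grow to the right and rows downward; lengths in mm; the calibration is good to about 2 mm. A picture is of the moment at which its call begins: read the wrist's pose just before it. camera_info takes no time and is no camera call; for the wrist camera it gives the pose at the moment of the call.
- ctrl.finish_job(): hands the job in; it is judged then, once.
The state is a dict: "time_s": time; "joints": joint angles; "dq": joint speeds; "tau": joint torques, N m; "eef_pos": TCP position; "ee_rot": TCP orientation; "force": force on the tool from outside, world axes, zero at the start; "wrist_torque": the same for the moment, N m; "grip_width": opening from 0.0 (shut) to 1.0 (fully open); "grip_force": force on a finger pad.
Only numpy, scipy, OpenCV 4.12 (cv2) and the standard library are available. Lean on these libraries where they do the work, as an engineer would, in place of code of your own. Each camera call takes 0.05 s, during which the arm holds its last target. There are 200 camera calls.

## Working session

There is one attempt and no reset: what is moved stays moved. The work goes in short steps, Python scripts to look and compute and a tool call to move; the robot and the scene stay as the last step left them, time stands still between calls to the robot, and variables do not carry over. Pictures are saved under pics/ and viewed, at most 14 in all, crops included, and the job is handed in when it is done.

Besides the shell and the picture viewer there is one more tool, called after "Request:" as name([rows], argument=value, ...), one row to a line, values as JSON. arm_command: Moves the arm, as the interface text tells. Shifts and turns lie within -1 to 1; 1 stands for 120 mm of shift or pi/4 rad of turn. Its arguments: {"type":"object","properties":{"increments":{"type":"array"},"grip_force":{"type":"number"}},"required":["increments"]}

```bash
ls; mkdir -p pics; cat > h.py <<'E'
import numpy as np, cv2
from rig import ctrl
def snap(n,f):
    ci=ctrl.camera_info(n); im=ctrl.capture(n); cv2.imwrite('pics/'+f+'.png',im[:,:,::-1]); return im,ci
def ray(ci,uv,z):
    K,R,t=[np.array(ci[k],float) for k in('K','R','t')]
    c=-R.T@t; d=R.T@np.linalg.inv(K)@np.array([uv[0],uv[1],1.]); return c+d*(z-c[2])/d[2]
def proj(ci,X):
    K,R,t=[np.array(ci[k],float) for k in('K','R','t')]
    p=K@(R@np.array(X,float)+t); return p[:2]/p[2]
E
python3 - <<'E'
from h import *
s=ctrl.sense();print(s)
a,ci=snap('top','top0');b,cj=snap('scene','sc0')
print(ci,cj)
E
```

```text
pics
{'time_s': 0.0, 'joints': array([ 9.86622718e-01,  3.13481718e-01,  1.49846978e+00, -2.85753971e-05,
        1.33100296e+00, -2.23384013e-01]), 'dq': array([ 0.00089474,  0.0007216 , -0.00070711,  0.00015551,  0.00179191,
        0.00132185]), 'tau': array([-5.18609904e-04, -4.12265611e+01, -2.59741223e+01, -1.08092336e-04,
        4.09863365e-03,  9.84089047e-05]), 'eef_pos': array([185.18908473, 490.96414871, 230.70654379]), 'ee_rot': array([-2.54763361e-04,  1.79414590e-01,  9.83773318e-01, -6.31598576e-04]), 'force': array([-0.42080543, -0.31216922,  0.57191885]), 'wrist_torque': array([ 0.03844293, -0.02889469,  0.00491518]), 'grip_force': 0.0, 'grip_width': 0.9969990894294072}
{'K': array([[448.24050332,   0.        , 275.35658269],
       [  0.        , 448.24050332, 210.35673512],
       [  0.        ,   0.        ,   1.        ]]), 'R': array([[ 0.01384429, -0.99985924,  0.00947837],
       [-0.99452861, -0.01475085, -0.10341788],
       [ 0.10354314, -0.00799476, -0.99459283]]), 't': array([  82.12924463,  504.74817518, 1380.31195548])} {'K': array([[391.248267  ,   0.        , 276.14086294],
       [  0.        , 391.248267  , 206.24446568],
       [  0.        ,   0.        ,   1.        ]]), 'R': array([[ 0.18606008,  0.98250921, -0.00756984],
       [ 0.78574493, -0.15341514, -0.59922341],
       [-0.58990385,  0.10554359, -0.80054606]]), 't': array([-184.23238834, -326.32345961, 1555.49752615])}
```

View pics/top0.png

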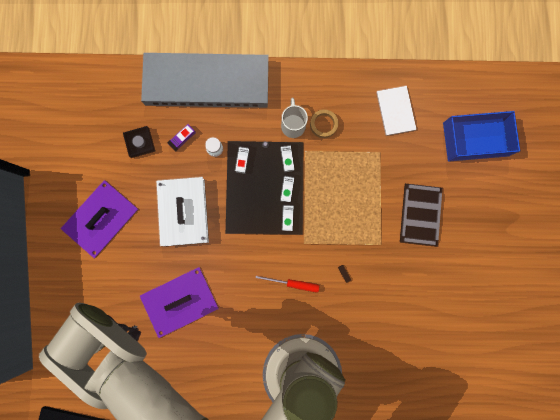

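View pics/sc0.png

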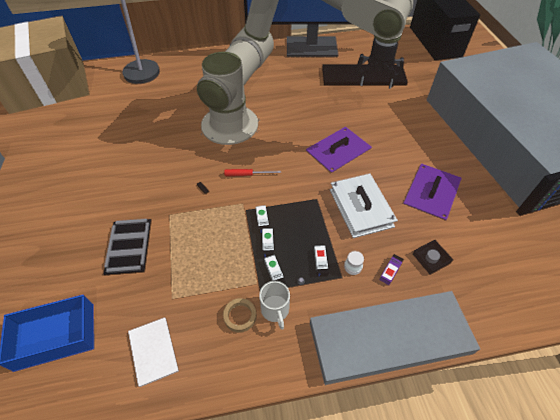

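```bash
python3 - <<'E'
from h import *
im=cv2.imread('pics/top0.png'); ci=ctrl.camera_info('top')
for n,uv,z in [('cover c',[(158,181),(206,178),(209,243),(160,247)],41),('mat',[(228,142),(303,142),(303,234),(227,233)],3),('cork',[(305,151),(381,152),(381,244),(304,244)],3),('rej',[(407,185),(442,187),(438,245),(401,243)],16)]:
    P=np.array([ray(ci,u,z)[:2] for u in uv]); print(n,P.round(0).tolist(),P.mean(0).round(1))
hsv=cv2.cvtColor(im,cv2.COLOR_BGR2HSV)
for n,m in [('g',cv2.inRange(hsv,(45,90,60),(85,255,255))),('r',cv2.inRange(hsv,(0,180,120),(6,255,255))|cv2.inRange(hsv,(174,180,120),(180,255,255)))]:
    k,l,st,ce=cv2.connectedComponentsWithStats(m)
    for i in range(1,k):
        if st[i,4]>15: print(n,st[i,4],ce[i].round(1),ray(ci,ce[i],27).round(0))
cv2.imwrite('pics/crop0.png',cv2.resize(im[120:255,50:450],(800,270),interpolation=cv2.INTER_CUBIC))
ci=ctrl.camera_info('wrist');K,R,t=ci['K'],ci['R'],ci['t'];print(K,R@R.T@np.eye(3),(-R.T@t).round(1),R.round(3))
E
```

```text
cover c [[588.0, 456.0], [600.0, 307.0], [398.0, 292.0], [384.0, 442.0]] [492.6 374.5]
mat [[726.0, 245.0], [730.0, 3.0], [432.0, 0.0], [432.0, 241.0]] [579.8 122.5]
cork [[700.0, -4.0], [701.0, -250.0], [404.0, -247.0], [400.0, -3.0]] [ 551.3 -126.1]
rej [[592.0, -329.0], [587.0, -441.0], [403.0, -424.0], [407.0, -307.0]] [ 497.3 -375.1]
g 35 [287.8 161.4] [660.  52.  27.]
g 35 [286.4 192.2] [561.  55.  27.]
g 35 [287.3 221.5] [469.  52.  27.]
r 34 [184.4 132.1] [750. 383.  27.]
r 33 [240.6 162.7] [653. 201.  27.]
r 255 [302.8 285.4] [272.   2.  27.]
[[310.47453706   0.         281.61071169]
 [  0.         310.47453706 208.93642529]
 [  0.           0.           1.        ]] [[ 1.00000000e+00 -6.26549522e-17 -3.73963983e-17]
 [-6.26549522e-17  1.00000000e+00  1.17498450e-16]
 [-3.73963983e-17  1.17498450e-16  1.00000000e+00]] [120.8 516.2 373.7] [[ 0.353  0.935 -0.002]
 [ 0.901 -0.34   0.269]
 [ 0.251 -0.096 -0.963]]
```

View pics/crop0.png

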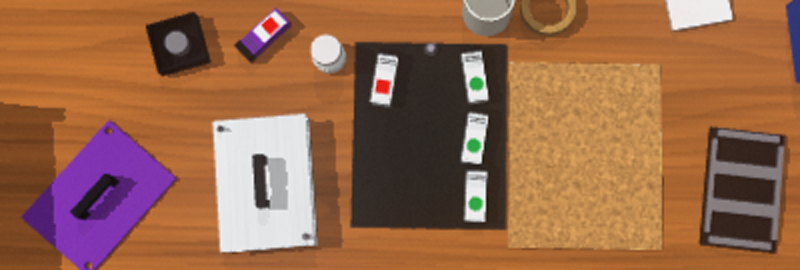

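The meant cover is the silver plate at (182,211). The purple plates at (100,218) and (179,302) are look-alikes. The mat holds green modules at (288,161), (286,192) and (287,221) and a red one at (241,163). The purple module at (184,132) is a look-alike and stays where it is.

```bash
cat >> h.py <<'E'
from scipy.spatial.transform import Rotation as Ro
def tool():
    s=ctrl.sense(); q=s['ee_rot']; return s,Ro.from_quat([q[1],q[2],q[3],q[0]])
def plan(p,yaw=None):
    """shift in tool units (translate first), then turn so that tool y points at world angle yaw (deg, mod 180)"""
    s,R=tool(); d=R.inv().apply(np.array(p)-s['eef_pos'])/120
    a=R.as_matrix()[:,1]; y0=np.degrees(np.arctan2(a[1],a[0]))
    print('t%.1f pos'%s['time_s'],s['eef_pos'].round(1),'yaw %.2f'%y0,'F',s['force'].round(1),'w %.2f gf %.0f'%(s['grip_width'],s['grip_force']))
    print('shift units',d.round(4))
    if yaw is not None:
        e=(yaw-y0+90)%180-90
        T=np.array([[np.cos(np.radians(y0+e-90)),np.cos(np.radians(y0+e)),0],[np.sin(np.radians(y0+e-90)),np.sin(np.radians(y0+e)),0],[0,0,-1]]); T[:,0]=-np.cross(T[:,2],T[:,1])*-1 if 0 else np.cross(T[:,1],T[:,2])
        dr=(R.inv()*Ro.from_matrix(T)).as_rotvec()/(np.pi/4); print('turn units',dr.round(4),'q6 after~',s['joints'][5]-np.radians(e))
E
python3 -c "
from h import *
plan([492,374,220],94)"
```

```text
t0.1 pos [185.2 491.  230.8] yaw 69.33 F [-0.4 -0.3  0.3] w 1.00 gf 0
shift units [-2.7362 -0.0098  0.0894]
turn units [-0.0013 -0.0006 -0.5482] q6 after~ -0.6540099057093978
```

Request:
arm_command([
  {"offset":[-0.342,0,0.011],"dr":[0,0,0],"hand":1},
  {"offset":[-0.342,0,0.011],"dr":[0,0,0],"hand":1},
  {"offset":[-0.342,0,0.011],"dr":[0,0,0],"hand":1},
  {"offset":[-0.342,0,0.011],"dr":[0,0,0],"hand":1},
  {"offset":[-0.342,0,0.011],"dr":[0,0,0],"hand":1},
  {"offset":[-0.342,0,0.011],"dr":[0,0,0],"hand":1},
  {"offset":[-0.342,0,0.011],"dr":[0,0,0],"hand":1},
  {"offset":[-0.342,0,0.011],"dr":[0,0,0],"hand":1},
])

```text
time_s: 0.9
eef_pos: [493.9, 374.4, 220.3]
ee_rot: [-0.0, 0.179, 0.984, -0.0]
force: [-0.2, 0.4, -0.9]
grip_width: 1.0
grip_force: 0.0
```

Request:
arm_command([
  {"offset":[0,0,0],"dr":[0,0,-0.137],"hand":1},
  {"offset":[0,0,0],"dr":[0,0,-0.137],"hand":1},
  {"offset":[0,0,0],"dr":[0,0,-0.137],"hand":1},
  {"offset":[0,0,0],"dr":[0,0,-0.137],"hand":1},
  {"offset":[0,0,0],"dr":[0,0,0],"hand":1},
  {"offset":[0,0,0],"dr":[0,0,0],"hand":1},
])

```text
time_s: 1.5
eef_pos: [492.4, 375.3, 220.5]
ee_rot: [-0.0, -0.033, 0.999, -0.0]
force: [-0.4, 0.1, -0.0]
grip_width: 0.995
grip_force: 0.0
```

```bash
python3 - <<'E'
from h import *
plan([492,374,220],94)
im,ci=snap('wrist','w1')
E
```

```text
t1.5 pos [492.4 375.3 220.5] yaw 93.83 F [-0.4  0.1 -0. ] w 1.00 gf 0
shift units [ 0.0044 -0.0104  0.0039]
turn units [-0.0002 -0.0007 -0.0039] q6 after~ -1.1784140661644038
```

View pics/w1.png

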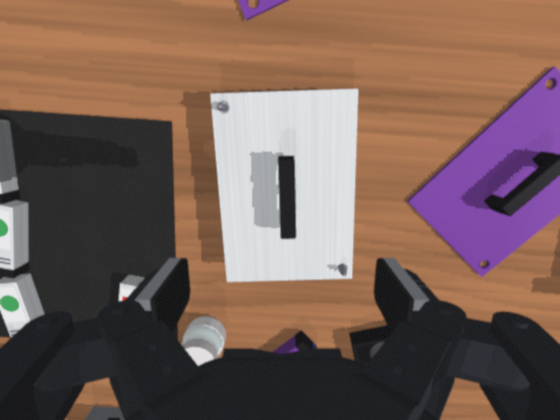

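Wrist view: the silver cover spans (212,90)–(357,282), its bar runs (287,156)–(288,239), and the pins are at (222,106) and (342,269).

```bash
python3 - <<'E'
from h import *
im=cv2.imread('pics/w1.png'); ci=ctrl.camera_info('wrist')
g=cv2.cvtColor(im,cv2.COLOR_BGR2GRAY)
hsv=cv2.cvtColor(im,cv2.COLOR_BGR2HSV)
m=cv2.inRange(hsv,(0,0,95),(180,60,255)); m[:, :190]=0; m[:,375:]=0; m[300:]=0
c=max(cv2.findContours(m,cv2.RETR_EXTERNAL,cv2.CHAIN_APPROX_NONE)[0],key=cv2.contourArea)
q=cv2.approxPolyDP(c,10,True)[:,0];print(q.tolist())
P=np.array([ray(ci,u,41)[:2] for u in q]);print(P.round(1).tolist(),P.mean(0))
if len(P)==4: print([np.linalg.norm(P[i]-P[i-1]).round(1) for i in range(4)],[np.degrees(np.arctan2(*(P[i]-P[i-1])[::-1])).round(1) for i in range(4)])
W=np.array([ray(ci,u,41)[:2] for u in c[:,0]],np.float32);print(cv2.minAreaRect(W))
h=cv2.inRange(g,0,45); h[:, :270]=0;h[:,310:]=0;h[250:]=0;h[:140]=0
c=max(cv2.findContours(h,cv2.RETR_EXTERNAL,cv2.CHAIN_APPROX_NONE)[0],key=cv2.contourArea)
r=cv2.minAreaRect(c);print(r);W=np.array([ray(ci,u,73)[:2] for u in c[:,0]],np.float32);print('bar',cv2.minAreaRect(W))
# pins
for n,b in (('a',(95,118,212,236)),('b',(258,278,330,352))):
    s=g[b[0]:b[1],b[2]:b[3]]; k=s<110; ys,xs=np.nonzero(k); u=(xs.mean()+b[2],ys.mean()+b[0]);print(n,u,k.sum(),ray(ci,u,50).round(1))
E
```

```text
[[357, 88], [210, 93], [227, 281], [352, 277]]
[[386.7, 442.6], [400.8, 299.9], [603.6, 320.5], [589.0, 463.6]] [495.01227785 381.65647607]
[np.float64(203.4), np.float64(143.3), np.float64(203.9), np.float64(143.9)] [np.float64(-174.1), np.float64(-84.4), np.float64(5.8), np.float64(95.9)]
((495.59283447265625, 381.36614990234375), (206.0478057861328, 145.634765625), 5.605498790740967)
((287.0655517578125, 196.4978485107422), (79.41634368896484, 13.926942825317383), 88.12212371826172)
bar ((493.16351318359375, 381.3403625488281), (78.3807373046875, 13.014237403869629), 5.5705976486206055)
a (np.float64(222.54545454545453), np.float64(108.72727272727272)) 11 [414.9 314.1  50. ]
b (np.float64(341.69767441860466), np.float64(268.6744186046512)) 43 [575.  448.4  50. ]
```

Request:
arm_command([
  {"offset":[-0.025,0.05,0.2],"dr":[0,0,-0.0416],"hand":1},
  {"offset":[0,0,0.3],"dr":[0,0,0],"hand":1},
  {"offset":[0,0,0.3],"dr":[0,0,0],"hand":1},
  {"offset":[0,0,0.3],"dr":[0,0,0],"hand":1},
  {"offset":[0,0,0.2],"dr":[0,0,0],"hand":1},
  {"offset":[0,0,0.1],"dr":[0,0,0],"hand":1},
  {"offset":[0,0,0.046],"dr":[0,0,0],"hand":1},
  {"offset":[0,0,0],"dr":[0,0,0],"hand":1},
])

```text
time_s: 2.35
eef_pos: [495.3, 381.6, 47.6]
ee_rot: [0.0, -0.051, 0.999, 0.0]
force: [-0.5, -1.0, 0.3]
grip_width: 1.002
grip_force: 0.0
```

Request:
arm_command([
  {"offset":[0,0,0],"dr":[0,0,0],"hand":-1},
  {"offset":[0,0,0],"dr":[0,0,0],"hand":-1},
  {"offset":[0,0,0],"dr":[0,0,0],"hand":-1},
  {"offset":[0,0,0],"dr":[0,0,0],"hand":-1},
  {"offset":[0,0,0],"dr":[0,0,0],"hand":-1},
  {"offset":[0,0,0],"dr":[0,0,0],"hand":-1},
  {"offset":[0,0,0],"dr":[0,0,0],"hand":-1},
  {"offset":[0,0,0],"dr":[0,0,0],"hand":-1},
], grip_force=80)

```text
time_s: 3.15
eef_pos: [495.3, 381.6, 47.7]
ee_rot: [0.0, -0.051, 0.999, 0.0]
force: [-2.0, -1.2, 4.9]
grip_width: 0.171
grip_force: 79.0
```

Request:
arm_command([
  {"offset":[0,0,-0.03],"dr":[0,0,0],"hand":-1},
  {"offset":[0,0,-0.06],"dr":[0,0,0],"hand":-1},
  {"offset":[0,0,-0.1],"dr":[0,0,0],"hand":-1},
  {"offset":[0,0,-0.15],"dr":[0,0,0],"hand":-1},
  {"offset":[0,0,-0.2],"dr":[0,0,0],"hand":-1},
  {"offset":[0,0,-0.2],"dr":[0,0,0],"hand":-1},
  {"offset":[0,0,-0.2],"dr":[0,0,0],"hand":-1},
  {"offset":[0,0,-0.1],"dr":[0,0,0],"hand":-1},
])

```text
time_s: 3.95
eef_pos: [495.6, 381.8, 174.9]
ee_rot: [0.002, -0.051, 0.999, 0.001]
force: [0.3, 0.7, -5.1]
grip_width: 0.171
grip_force: 78.2
```

```bash
python3 - <<'E'
from h import *
plan([551,-126,172],90.5)
im,ci=snap('wrist','w2')
E
```

```text
t4.0 pos [495.6 381.8 174.9] yaw 95.86 F [ 0.3  0.7 -5.1] w 0.17 gf 78
shift units [-0.0267 -4.2569  0.0188]
turn units [0.0019 0.0042 0.1192] q6 after~ -1.1100907435877225
```

View pics/w2.png

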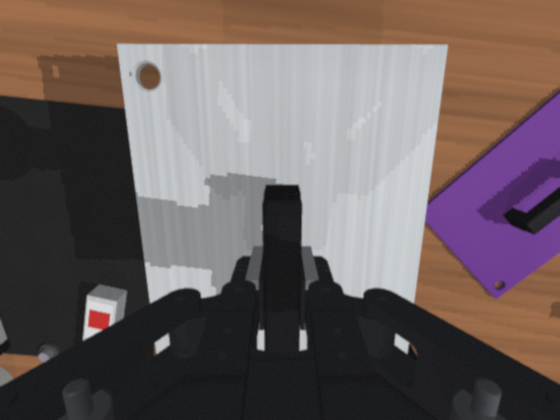

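The cover is held level by its bar, with the hole at (148,75) clear of the pin. Next I'll carry it to the cork.

Request:
arm_command([
  {"offset":[0,-0.15,0],"dr":[0,0,0],"hand":-1},
  {"offset":[0,-0.3,0],"dr":[0,0,0],"hand":-1},
  {"offset":[0,-0.33,0],"dr":[0,0,0],"hand":-1},
  {"offset":[0,-0.33,0],"dr":[0,0,0],"hand":-1},
  {"offset":[0,-0.33,0],"dr":[0,0,0],"hand":-1},
  {"offset":[0,-0.33,0],"dr":[0,0,0],"hand":-1},
  {"offset":[0,-0.33,0],"dr":[0,0,0],"hand":-1},
  {"offset":[0,-0.33,0],"dr":[0,0,0],"hand":-1},
], grip_force=100)

```text
time_s: 4.8
eef_pos: [524.4, 89.8, 171.4]
ee_rot: [-0.001, -0.051, 0.999, 0.0]
force: [0.5, 1.0, -3.6]
grip_width: 0.167
grip_force: 101.7
```

Request:
arm_command([
  {"offset":[0,-0.33,0],"dr":[0,0,0],"hand":-1},
  {"offset":[0,-0.33,0],"dr":[0,0,0],"hand":-1},
  {"offset":[0,-0.33,0],"dr":[0,0,0],"hand":-1},
  {"offset":[0,-0.33,0],"dr":[0,0,0],"hand":-1},
  {"offset":[-0.02,-0.33,0],"dr":[0,0,0],"hand":-1},
  {"offset":[0,-0.15,0],"dr":[0,0,0],"hand":-1},
  {"offset":[0,0,0],"dr":[0,0,0],"hand":-1},
  {"offset":[0,0,0],"dr":[0,0,0],"hand":-1},
])

```text
time_s: 5.6
eef_pos: [548.9, -122.6, 171.4]
ee_rot: [-0.001, -0.051, 0.999, 0.001]
force: [0.8, 0.6, -4.9]
grip_width: 0.165
grip_force: 101.7
```

```bash
python3 - <<'E'
from h import *
plan([551,-126,16],95.86)
im,ci=snap('wrist','w3')
E
```

```text
t5.6 pos [ 548.9 -122.6  171.4] yaw 95.85 F [ 0.8  0.6 -4.9] w 0.17 gf 102
shift units [-0.0156 -0.0314  1.2951]
turn units [ 0.0014 -0.0014 -0.0002] q6 after~ -2.1013848972088383
```

View pics/w3.png

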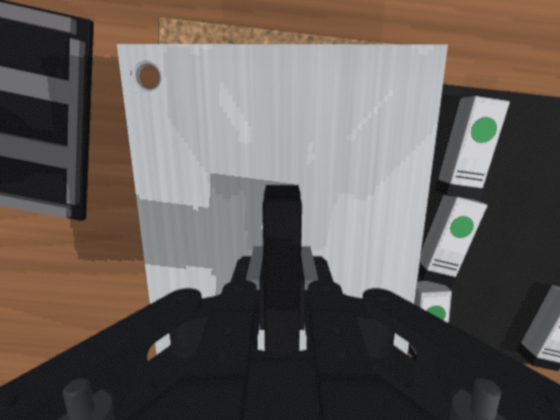

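Request:
arm_command([
  {"offset":[0,-0.02,0.2],"dr":[0,0,0],"hand":-1},
  {"offset":[0,0,0.25],"dr":[0,0,0],"hand":-1},
  {"offset":[0,0,0.25],"dr":[0,0,0],"hand":-1},
  {"offset":[0,0,0.25],"dr":[0,0,0],"hand":-1},
  {"offset":[0,0,0.2],"dr":[0,0,0],"hand":-1},
  {"offset":[0,0,0.1],"dr":[0,0,0],"hand":-1},
  {"offset":[0,0,0.04],"dr":[0,0,0],"hand":-1},
  {"offset":[0,0,0.01],"dr":[0,0,0],"hand":-1},
])

```text
time_s: 6.45
eef_pos: [549.9, -125.3, 16.4]
ee_rot: [0.0, -0.051, 0.999, -0.0]
force: [-0.3, 0.5, -4.4]
grip_width: 0.164
grip_force: 101.6
```

Request:
arm_command([
  {"offset":[0,0,0.005],"dr":[0,0,0],"hand":-1},
  {"offset":[0,0,0],"dr":[0,0,0],"hand":-1},
])

```text
time_s: 6.65
eef_pos: [550.1, -125.7, 16.4]
ee_rot: [0.001, -0.051, 0.999, -0.0]
force: [-0.3, 0.3, -4.9]
grip_width: 0.166
grip_force: 101.6
```

Request:
arm_command([
  {"offset":[0,0,0.01],"dr":[0,0,0],"hand":-1},
  {"offset":[0,0,0.004],"dr":[0,0,0],"hand":-1},
  {"offset":[0,0,0],"dr":[0,0,0],"hand":-1},
])

```text
time_s: 6.95
eef_pos: [550.0, -125.8, 14.8]
ee_rot: [0.001, -0.051, 0.999, -0.0]
force: [-2.8, 0.9, 5.8]
grip_width: 0.166
grip_force: 103.1
```

Request:
arm_command([
  {"offset":[0,0,0],"dr":[0,0,0],"hand":1},
  {"offset":[0,0,0],"dr":[0,0,0],"hand":1},
  {"offset":[0,0,0],"dr":[0,0,0],"hand":1},
  {"offset":[0,0,0],"dr":[0,0,0],"hand":1},
  {"offset":[0,0,0],"dr":[0,0,0],"hand":1},
  {"offset":[0,0,0],"dr":[0,0,0],"hand":1},
  {"offset":[0,0,-0.2],"dr":[0,0,0],"hand":1},
  {"offset":[0,0,-0.36],"dr":[0,0,0],"hand":1},
])

```text
time_s: 7.75
eef_pos: [548.1, -125.0, 79.4]
ee_rot: [-0.003, -0.051, 0.999, 0.001]
force: [-0.5, -0.7, 0.2]
grip_width: 1.0
grip_force: 0.0
```

Request:
arm_command([
  {"offset":[0,0,-0.36],"dr":[0,0,0],"hand":1},
  {"offset":[0,0,-0.36],"dr":[0,0,0],"hand":1},
  {"offset":[-0.104,0.333,-0.33],"dr":[0,0,0],"hand":1},
  {"offset":[-0.104,0.333,-0.3],"dr":[0,0,0],"hand":1},
  {"offset":[-0.104,0.333,0],"dr":[0,0,0],"hand":1},
  {"offset":[-0.104,0.333,0],"dr":[0,0,0],"hand":1},
  {"offset":[-0.104,0.333,0],"dr":[0,0,0],"hand":1},
  {"offset":[-0.104,0.333,0],"dr":[0,0,0],"hand":1},
])

```text
time_s: 8.55
eef_pos: [597.7, 113.0, 234.4]
ee_rot: [0.0, -0.051, 0.999, -0.0]
force: [0.9, -0.9, -0.4]
grip_width: 1.002
grip_force: 0.0
```

Request:
arm_command([
  {"offset":[0,0,0],"dr":[0,0,0],"hand":1},
  {"offset":[0,0,0],"dr":[0,0,0],"hand":1},
  {"offset":[0,0,0],"dr":[0,0,0],"hand":1},
])

```text
time_s: 8.85
eef_pos: [597.6, 110.4, 234.3]
ee_rot: [-0.0, -0.051, 0.999, -0.0]
force: [-0.1, -1.2, 0.5]
grip_width: 1.001
grip_force: 0.0
```

```bash
python3 - <<'E'
from h import *
plan([600,120,250])
im,ci=snap('wrist','w4')
E
```

```text
t8.8 pos [597.6 110.4 234.3] yaw 95.81 F [-0.1 -1.2  0.5] w 1.00 gf 0
shift units [-0.0279  0.0776 -0.1312]
```

View pics/w4.png

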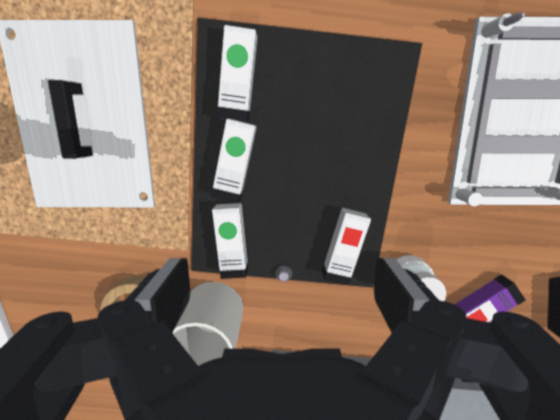

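The cover lies flat on the cork. Green modules are at (238,67), (235,157) and (229,237), and the red one is at (347,242). The pass nest is open at the right.

```bash
cat >> h.py <<'E'
def mods(im,ci,z,box,thr=150):
    """im RGB; returns module top faces: rect in world + tag"""
    hsv=cv2.cvtColor(im,cv2.COLOR_RGB2HSV); m=cv2.inRange(hsv,(0,0,thr),(180,60,255))
    gr=cv2.inRange(hsv,(45,90,60),(85,255,255)); rd=cv2.inRange(hsv,(0,160,110),(6,255,255))|cv2.inRange(hsv,(174,160,110),(180,255,255))
    M=np.zeros_like(m); M[box[1]:box[3],box[0]:box[2]]=1; m=(m|gr|rd)*M
    out=[]
    for c in cv2.findContours(m,cv2.RETR_EXTERNAL,cv2.CHAIN_APPROX_NONE)[0]:
        if cv2.contourArea(c)<600: continue
        W=np.array([ray(ci,u,z)[:2] for u in c[:,0]],np.float32); (ce,sz,an)=cv2.minAreaRect(W)
        if sz[0]<sz[1]: an+=90
        k=np.zeros_like(m); cv2.drawContours(k,[c],-1,255,-1); t=[]
        for n,q in(('g',gr),('r',rd)):
            ys,xs=np.nonzero(k&q)
            if len(xs)>50: t.append((n,ray(ci,(xs.mean(),ys.mean()),z)[:2].round(1).tolist()))
        print('rect',np.round(ce,1),np.round(sz,1),'long axis %.1f'%((an+90)%180-90),'tag',t); out.append(ce)
E
python3 - <<'E'
from h import *
im=cv2.imread('pics/w4.png')[:,:,::-1].copy(); ci=ctrl.camera_info('wrist')
for thr in(150,190): mods(im,ci,27,(200,20,420,285),thr)
E
```

```text
rect [663.7 198.5] [32.1 79.7] long axis -8.3 tag [('r', [652.1, 200.7])]
rect [670.6  55.3] [79.7 33.7] long axis 9.4 tag [('g', [659.3, 52.0])]
rect [572.   54.3] [32.7 79. ] long axis -8.4 tag [('g', [559.8, 55.4])]
rect [480.4  52. ] [32.9 78.4] long axis -2.1 tag [('g', [467.8, 51.5])]
rect [663.7 198.6] [30.5 77.8] long axis -8.5 tag [('r', [652.1, 200.7])]
rect [670.5  54.5] [77.5 31.4] long axis 9.3 tag [('g', [659.3, 52.0])]
rect [571.8  54.1] [31.3 77.7] long axis -8.4 tag [('g', [559.8, 55.4])]
rect [480.3  51.6] [31.4 77.3] long axis -2.0 tag [('g', [467.8, 51.5])]
```

```bash
python3 - <<'E'
import cv2,numpy as np
im=cv2.imread('pics/w4.png')[10:290,195:390].astype(float)
cv2.imwrite('pics/w4c.png',cv2.resize(np.clip(255*(im/255)**0.4,0,255).astype('uint8'),None,fx=2,fy=2))
E
```

```text
(no output)
```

View pics/w4c.png

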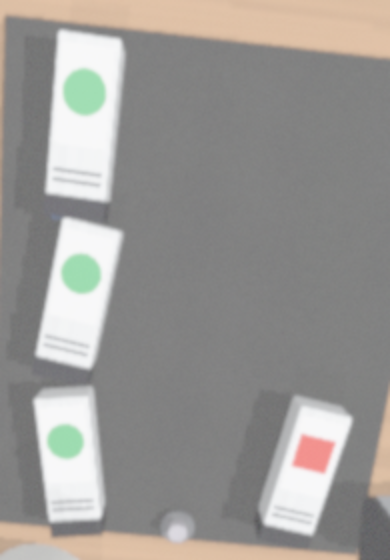

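```bash
cat >> h.py <<'E'
def seg(*wp):
    """waypoints (x,y,z,yaw): shift in tool units in the first's frame (translate first), then turn z units"""
    for a,b in zip(wp,wp[1:]):
        t=np.radians(a[3]); d=np.array(b[:3],float)-np.array(a[:3]); 
        tx=np.array([-np.sin(t),np.cos(t),0]);ty=np.array([np.cos(t),np.sin(t),0])
        print(b,'shift',np.round(np.array([d@tx,d@ty,-d[2]])/120,3),'turnz %.3f'%(-(b[3]-a[3])/45))
E
python3 - <<'E'
from h import *
ct=ctrl.camera_info('top')
print('mug rim',ray(ct,(294,112),90).round(),'jar top',ray(ct,(213,141),60).round(),'tape',ray(ct,(324,122),24).round())
seg((597.6,110.4,234.3,95.81),(486.4,51.5,134,88),(486.4,51.5,11,88),(486.4,51.5,131,88),(435.6,375.6,131,5.7),(435.6,375.6,20,5.7))
E
```

```text
mug rim [801.  37.  90.] jar top [714. 286.  60.] tape [791. -63.  24.]
(486.4, 51.5, 134, 88) shift [ 0.972 -0.395  0.836] turnz 0.174
(486.4, 51.5, 11, 88) shift [0.    0.    1.025] turnz 0.000
(486.4, 51.5, 131, 88) shift [ 0.  0. -1.] turnz 0.000
(435.6, 375.6, 131, 5.7) shift [ 0.517  2.684 -0.   ] turnz 1.829
(435.6, 375.6, 20, 5.7) shift [0.    0.    0.925] turnz -0.000
```

Request:
arm_command([
  {"offset":[0.243,-0.099,0.209],"dr":[0,0,0],"hand":1},
  {"offset":[0.243,-0.099,0.209],"dr":[0,0,0],"hand":1},
  {"offset":[0.243,-0.099,0.209],"dr":[0,0,0],"hand":1},
  {"offset":[0.243,-0.099,0.209],"dr":[0,0,0],"hand":1},
  {"offset":[0,0,0],"dr":[0,0,0.174],"hand":1},
  {"offset":[0,0,0],"dr":[0,0,0],"hand":1},
  {"offset":[0,0,0],"dr":[0,0,0],"hand":1},
])

```text
time_s: 9.6
eef_pos: [487.2, 51.5, 134.7]
ee_rot: [0.001, 0.016, 1.0, -0.0]
force: [-0.1, -0.2, 0.2]
grip_width: 0.999
grip_force: 0.0
```

```bash
python3 - <<'E'
from h import *
plan([486.4,51.5,11],88)
im,ci=snap('wrist','w5'); mods(im,ci,27,(180,20,380,260),190)
E
```

```text
t9.6 pos [487.2  51.5 134.7] yaw 88.16 F [-0.1 -0.2  0.2] w 1.00 gf 0
shift units [8.7000e-03 3.0000e-04 1.0307e+00]
turn units [-0.0003  0.0022  0.0035] q6 after~ -1.6702879707484193
rect [480.2  51.6] [31.1 77.8] long axis -2.0 tag [('g', [468.2, 51.9])]
```

Request:
arm_command([
  {"offset":[0.007,0,0.25],"dr":[0,0,0],"hand":1},
  {"offset":[0,0,0.3],"dr":[0,0,0],"hand":1},
  {"offset":[0,0,0.3],"dr":[0,0,0],"hand":1},
  {"offset":[0,0,0.13],"dr":[0,0,0],"hand":1},
  {"offset":[0,0,0.05],"dr":[0,0,0],"hand":1},
  {"offset":[0,0,0],"dr":[0,0,0],"hand":-1},
  {"offset":[0,0,0],"dr":[0,0,0],"hand":-1},
  {"offset":[0,0,0],"dr":[0,0,0],"hand":-1},
], grip_force=60)

```text
time_s: 10.45
eef_pos: [486.4, 52.0, 11.4]
ee_rot: [0.001, 0.017, 1.0, -0.0]
force: [-0.1, -0.7, -0.5]
grip_width: 0.513
grip_force: 0.0
```

Request:
arm_command([
  {"offset":[0,0,0],"dr":[0,0,0],"hand":-1},
  {"offset":[0,0,0],"dr":[0,0,0],"hand":-1},
  {"offset":[0,0,0],"dr":[0,0,0],"hand":-1},
  {"offset":[0,0,-0.1],"dr":[0,0,0],"hand":-1},
  {"offset":[0,0,-0.3],"dr":[0,0,0],"hand":-1},
  {"offset":[0,0,-0.3],"dr":[0,0,0],"hand":-1},
  {"offset":[0,0,-0.3],"dr":[0,0,0],"hand":-1},
  {"offset":[0,0,0],"dr":[0,0,0],"hand":-1},
])

```text
time_s: 11.25
eef_pos: [487.8, 51.9, 135.5]
ee_rot: [0.005, 0.017, 1.0, -0.001]
force: [-0.3, 0.6, -2.4]
grip_width: 0.355
grip_force: 60.0
```

Request:
arm_command([
  {"offset":[0.065,0.335,0],"dr":[0,0,0],"hand":-1},
  {"offset":[0.065,0.335,0],"dr":[0,0,0],"hand":-1},
  {"offset":[0.065,0.335,0],"dr":[0,0,0],"hand":-1},
  {"offset":[0.065,0.335,0],"dr":[0,0,0],"hand":-1},
  {"offset":[0.065,0.335,0],"dr":[0,0,0],"hand":-1},
  {"offset":[0.065,0.335,0],"dr":[0,0,0],"hand":-1},
  {"offset":[0.065,0.335,0],"dr":[0,0,0],"hand":-1},
  {"offset":[0.065,0.335,0],"dr":[0,0,0],"hand":-1},
])

```text
time_s: 12.05
eef_pos: [433.4, 377.1, 130.1]
ee_rot: [-0.0, 0.017, 1.0, -0.0]
force: [1.1, 0.0, -1.6]
grip_width: 0.356
grip_force: 60.0
```

Request:
arm_command([
  {"offset":[0,0,0],"dr":[0,0,0.166],"hand":-1},
  {"offset":[0,0,0],"dr":[0,0,0.166],"hand":-1},
  {"offset":[0,0,0],"dr":[0,0,0.166],"hand":-1},
  {"offset":[0,0,0],"dr":[0,0,0.166],"hand":-1},
  {"offset":[0,0,0],"dr":[0,0,0.166],"hand":-1},
  {"offset":[0,0,0],"dr":[0,0,0.166],"hand":-1},
  {"offset":[0,0,0],"dr":[0,0,0.166],"hand":-1},
  {"offset":[0,0,0],"dr":[0,0,0.166],"hand":-1},
])

```text
time_s: 12.85
eef_pos: [433.9, 375.4, 130.0]
ee_rot: [-0.0, 0.515, 0.857, -0.0]
force: [0.6, 0.1, -1.7]
grip_width: 0.356
grip_force: 60.1
```

Request:
arm_command([
  {"offset":[0,0,0],"dr":[0,0,0.166],"hand":-1},
  {"offset":[0,0,0],"dr":[0,0,0.166],"hand":-1},
  {"offset":[0,0,0],"dr":[0,0,0.166],"hand":-1},
  {"offset":[0,0,0],"dr":[0,0,0],"hand":-1},
  {"offset":[0,0,0],"dr":[0,0,0],"hand":-1},
])

```text
time_s: 13.35
eef_pos: [434.1, 375.5, 130.2]
ee_rot: [-0.0, 0.669, 0.744, -0.0]
force: [-0.4, 0.5, -2.1]
grip_width: 0.357
grip_force: 60.1
```

```bash
python3 - <<'E'
from h import *
plan([435.6,375.6,22],5.7)
im,ci=snap('wrist','w6')
E
```

```text
t13.3 pos [434.1 375.5 130.2] yaw 6.06 F [-0.4  0.5 -2.1] w 0.36 gf 60
shift units [-7.000e-04  1.280e-02  9.016e-01]
turn units [-0.0007  0.0003  0.008 ] q6 after~ 0.40965828415727656
```

View pics/w6.png

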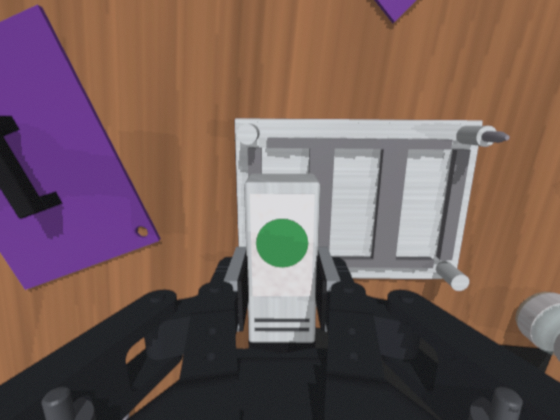

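```bash
cat >> h.py <<'E'
def nest(ci,c,yaw,X):
    a=np.radians(yaw); return proj(ci,[c[0]+X[0]*np.cos(a)-X[1]*np.sin(a),c[1]+X[0]*np.sin(a)+X[1]*np.cos(a),X[2]]).round(1)
E
python3 - <<'E'
from h import *
ci=ctrl.camera_info('wrist'); c=(495.3,381.6)
for n,X in dict(pintip=(89,60.5,58),so_br=(89,-60.5,36),so_tl=(-89,60.5,36),rib_l=(20,30,16),rib_r=(40,30,16),rib2r=(80,30,16),rib1l=(-20,30,16)).items(): print(n,nest(ci,c,5.7,X))
g=cv2.imread('pics/w6.png',0); print(g[195,320:470].tolist())
im=cv2.imread('pics/w6.png')[110:300,230:520]; cv2.imwrite('pics/w6c.png',cv2.resize(im,None,fx=2.7,fy=2.7,interpolation=cv2.INTER_CUBIC))
E
```

```text
pintip [506.  136.8]
so_br [459.4 281.9]
so_tl [246.  134.1]
rib_l [380.7 171.7]
rib_r [404.7 171.8]
rib2r [452.8 172.1]
rib1l [332.6 171.4]
[129, 119, 119, 119, 119, 120, 119, 119, 120, 119, 120, 134, 171, 195, 200, 202, 201, 201, 201, 202, 202, 201, 202, 201, 201, 201, 202, 201, 201, 200, 200, 201, 200, 202, 200, 200, 201, 201, 201, 200, 200, 200, 200, 200, 201, 200, 200, 200, 194, 190, 188, 189, 188, 188, 180, 148, 108, 74, 70, 94, 112, 118, 119, 119, 118, 118, 119, 119, 119, 119, 118, 119, 119, 119, 118, 120, 119, 119, 119, 121, 120, 120, 142, 181, 199, 200, 200, 201, 200, 200, 201, 202, 201, 201, 203, 202, 201, 202, 202, 201, 202, 202, 202, 202, 202, 201, 201, 202, 202, 202, 202, 202, 202, 202, 202, 201, 199, 194, 192, 191, 189, 187, 172, 151, 130, 93, 66, 60, 59, 71, 98, 115, 119, 120, 118, 119, 119, 118, 119, 120, 118, 120, 135, 173, 196, 203, 202, 203, 197, 168]
```

View pics/w6c.png

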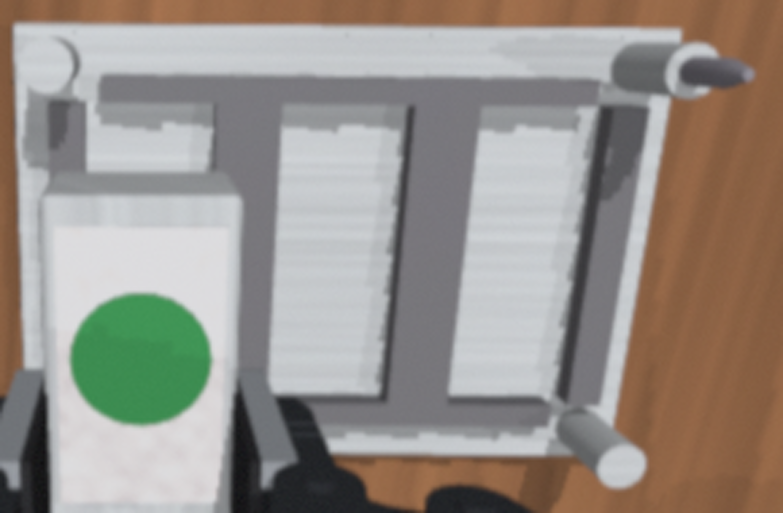

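The pocket edges, pin tip (508,137) and standoff (460,283) match my nest pose to about 1 mm, and the module is square in the jaws. Now I'll lower it.

Request:
arm_command([
  {"offset":[0,0.015,0.2],"dr":[0,0,0.008],"hand":-1},
  {"offset":[0,0,0.25],"dr":[0,0,0],"hand":-1},
  {"offset":[0,0,0.25],"dr":[0,0,0],"hand":-1},
  {"offset":[0,0,0.12],"dr":[0,0,0],"hand":-1},
  {"offset":[0,0,0.07],"dr":[0,0,0],"hand":-1},
  {"offset":[0,0,0.03],"dr":[0,0,0],"hand":-1},
  {"offset":[0,0,0.015],"dr":[0,0,0],"hand":-1},
  {"offset":[0,0,0],"dr":[0,0,0],"hand":-1},
])

```text
time_s: 14.2
eef_pos: [436.6, 376.1, 18.9]
ee_rot: [0.0, 0.672, 0.74, 0.001]
force: [-0.3, 0.4, -1.9]
grip_width: 0.36
grip_force: 60.1
```

Request:
arm_command([
  {"offset":[0,0,0.015],"dr":[0,0,0],"hand":-1},
  {"offset":[0,0,0.003],"dr":[0,0,0],"hand":-1},
  {"offset":[0,0,0],"dr":[0,0,0],"hand":-1},
])

```text
time_s: 14.5
eef_pos: [436.4, 376.0, 16.6]
ee_rot: [0.0, 0.672, 0.74, 0.0]
force: [-0.1, -0.4, 2.5]
grip_width: 0.358
grip_force: 60.6
```

Request:
arm_command([
  {"offset":[0,0,0],"dr":[0,0,0],"hand":0.1},
  {"offset":[0,0,0],"dr":[0,0,0],"hand":0.1},
  {"offset":[0,0,0],"dr":[0,0,0],"hand":0.1},
  {"offset":[0,0,0],"dr":[0,0,0],"hand":0.1},
  {"offset":[0,0,-0.2],"dr":[0,0,0],"hand":0.1},
  {"offset":[0,0,-0.4],"dr":[0,0,0],"hand":1},
  {"offset":[0,0,-0.4],"dr":[0,0,0],"hand":1},
  {"offset":[0,0,0],"dr":[0,0,0],"hand":1},
])

```text
time_s: 15.3
eef_pos: [438.6, 377.3, 142.5]
ee_rot: [0.002, 0.672, 0.74, 0.006]
force: [0.4, 0.3, -0.9]
grip_width: 0.998
grip_force: 0.0
```

```bash
python3 - <<'E'
from h import *
plan([577.7,53.3,140],81.6)
im,ci=snap('wrist','w7'); mods(im,ci,32,(190,20,375,300),190)
print(nest(ci,(495.8,381.6),5.7,(-60,0,32)))
snap('top','t7')
E
```

```text
t15.3 pos [438.6 377.3 142.5] yaw 5.51 F [ 0.4  0.3 -0.9] w 1.00 gf 0
shift units [-2.7993  0.8942  0.0173]
turn units [ 0.0156  0.004  -1.6908] q6 after~ -0.9161578363881215
rect [403.2 363.9] [ 7.7 85.6] long axis -84.4 tag []
rect [490.1 384.1] [33.9 81.3] long axis -84.6 tag []
rect [436.  382.3] [32.  76.3] long axis -84.6 tag [('g', [433.9, 394.0])]
rect [446.8 441.5] [118.3  33.9] long axis 17.3 tag []
[278.  209.3]
```

Request:
arm_command([
  {"offset":[-0.35,0.112,0],"dr":[0,0,0],"hand":1},
  {"offset":[-0.35,0.112,0],"dr":[0,0,0],"hand":1},
  {"offset":[-0.35,0.112,0],"dr":[0,0,0],"hand":1},
  {"offset":[-0.35,0.112,0],"dr":[0,0,0],"hand":1},
  {"offset":[-0.35,0.112,0],"dr":[0,0,0],"hand":1},
  {"offset":[-0.35,0.112,0],"dr":[0,0,0],"hand":1},
  {"offset":[-0.35,0.112,0],"dr":[0,0,0],"hand":1},
  {"offset":[-0.35,0.112,0],"dr":[0,0,0],"hand":1},
])

```text
time_s: 16.2
eef_pos: [575.1, 50.0, 134.2]
ee_rot: [-0.001, 0.672, 0.74, -0.001]
force: [0.4, 0.4, -0.0]
grip_width: 1.001
grip_force: 0.0
```

Request:
arm_command([
  {"offset":[0,0,0],"dr":[0,0,-0.169],"hand":1},
  {"offset":[0,0,0],"dr":[0,0,-0.169],"hand":1},
  {"offset":[0,0,0],"dr":[0,0,-0.169],"hand":1},
  {"offset":[0,0,0],"dr":[0,0,-0.169],"hand":1},
  {"offset":[0,0,0],"dr":[0,0,-0.169],"hand":1},
  {"offset":[0,0,0],"dr":[0,0,-0.169],"hand":1},
  {"offset":[0,0,0],"dr":[0,0,-0.169],"hand":1},
  {"offset":[0,0,0],"dr":[0,0,-0.169],"hand":1},
])

```text
time_s: 17.0
eef_pos: [574.6, 51.7, 134.1]
ee_rot: [-0.002, 0.202, 0.979, -0.0]
force: [0.2, -0.1, 0.5]
grip_width: 0.998
grip_force: 0.0
```

Request:
arm_command([
  {"offset":[0,0,0],"dr":[0,0,-0.169],"hand":1},
  {"offset":[0,0,0],"dr":[0,0,-0.169],"hand":1},
  {"offset":[0,0,0],"dr":[0,0,0],"hand":1},
  {"offset":[0,0,0],"dr":[0,0,0],"hand":1},
])

```text
time_s: 17.4
eef_pos: [575.0, 51.7, 134.9]
ee_rot: [-0.001, 0.075, 0.997, 0.0]
force: [-0.2, 0.6, -1.2]
grip_width: 1.0
grip_force: 0.0
```

```bash
python3 - <<'E'
from h import *
plan([577.7,53.3,11.4],81.6)
im,ci=snap('wrist','w8'); mods(im,ci,27,(190,10,420,290),190)
E
```

```text
t17.4 pos [575.   51.7 134.9] yaw 81.34 F [-0.2  0.6 -1.2] w 1.00 gf 0
shift units [-0.0225  0.0169  1.0292]
turn units [-0.0001 -0.0024 -0.0057] q6 after~ -1.537368602636646
rect [644.4  50.6] [24.8 31.4] long axis -80.7 tag []
rect [571.5  54.2] [31.  77.6] long axis -8.4 tag [('g', [559.9, 55.7])]
```

Same position as before. Next I'll pick it up.

Request:
arm_command([
  {"offset":[-0.0225,0.015,0.25],"dr":[0,0,-0.006],"hand":1},
  {"offset":[0,0,0.3],"dr":[0,0,0],"hand":1},
  {"offset":[0,0,0.3],"dr":[0,0,0],"hand":1},
  {"offset":[0,0,0.13],"dr":[0,0,0],"hand":1},
  {"offset":[0,0,0.05],"dr":[0,0,0],"hand":1},
  {"offset":[0,0,0],"dr":[0,0,0],"hand":-1},
  {"offset":[0,0,0],"dr":[0,0,0],"hand":-1},
  {"offset":[0,0,0],"dr":[0,0,0],"hand":-1},
])

```text
time_s: 18.25
eef_pos: [579.0, 53.0, 13.6]
ee_rot: [0.001, 0.072, 0.997, -0.0]
force: [-0.4, -0.5, 0.1]
grip_width: 0.51
grip_force: 0.0
```

Request:
arm_command([
  {"offset":[0,0,0],"dr":[0,0,0],"hand":-1},
  {"offset":[0,0,0],"dr":[0,0,0],"hand":-1},
  {"offset":[0,0,0],"dr":[0,0,0],"hand":-1},
  {"offset":[0,0,-0.1],"dr":[0,0,0],"hand":-1},
  {"offset":[0,0,-0.3],"dr":[0,0,0],"hand":-1},
  {"offset":[0,0,-0.3],"dr":[0,0,0],"hand":-1},
  {"offset":[0,0,-0.3],"dr":[0,0,0],"hand":-1},
  {"offset":[0,0,0],"dr":[0,0,0],"hand":-1},
])

```text
time_s: 19.05
eef_pos: [580.4, 52.9, 138.1]
ee_rot: [0.005, 0.071, 0.997, -0.0]
force: [0.6, -0.5, -2.0]
grip_width: 0.356
grip_force: 60.1
```

```bash
python3 - <<'E'
from h import *
plan([495.8,381.6,131],5.7)
E
```

```text
t19.1 pos [580.4  52.9 138.1] yaw 81.82 F [ 0.6 -0.5 -2. ] w 0.36 gf 60
shift units [1.0883 2.6108 0.0499]
turn units [0.0083 0.0099 1.6916] q6 after~ -0.20943073057229245
```

Request:
arm_command([
  {"offset":[0.135,0.325,0],"dr":[0,0,0],"hand":-1},
  {"offset":[0.135,0.325,0],"dr":[0,0,0],"hand":-1},
  {"offset":[0.135,0.325,0],"dr":[0,0,0],"hand":-1},
  {"offset":[0.135,0.325,0],"dr":[0,0,0],"hand":-1},
  {"offset":[0.135,0.325,0],"dr":[0,0,0],"hand":-1},
  {"offset":[0.135,0.325,0],"dr":[0,0,0],"hand":-1},
  {"offset":[0.135,0.325,0],"dr":[0,0,0],"hand":-1},
  {"offset":[0.135,0.325,0],"dr":[0,0,0],"hand":-1},
])

```text
time_s: 19.85
eef_pos: [493.3, 381.8, 131.9]
ee_rot: [-0.0, 0.071, 0.997, -0.0]
force: [0.8, 0.1, -2.8]
grip_width: 0.359
grip_force: 60.1
```

Request:
arm_command([
  {"offset":[0,0,0],"dr":[0,0,0.169],"hand":-1},
  {"offset":[0,0,0],"dr":[0,0,0.169],"hand":-1},
  {"offset":[0,0,0],"dr":[0,0,0.169],"hand":-1},
  {"offset":[0,0,0],"dr":[0,0,0.169],"hand":-1},
  {"offset":[0,0,0],"dr":[0,0,0.169],"hand":-1},
  {"offset":[0,0,0],"dr":[0,0,0.169],"hand":-1},
  {"offset":[0,0,0],"dr":[0,0,0.169],"hand":-1},
  {"offset":[0,0,0],"dr":[0,0,0.169],"hand":-1},
])

```text
time_s: 20.65
eef_pos: [494.0, 380.1, 131.8]
ee_rot: [-0.0, 0.569, 0.822, -0.001]
force: [0.7, 0.0, -3.1]
grip_width: 0.357
grip_force: 60.2
```

Request:
arm_command([
  {"offset":[0,0,0],"dr":[0,0,0.169],"hand":-1},
  {"offset":[0,0,0],"dr":[0,0,0.169],"hand":-1},
  {"offset":[0,0,0],"dr":[0,0,0],"hand":-1},
  {"offset":[0,0,0],"dr":[0,0,0],"hand":-1},
])

```text
time_s: 21.05
eef_pos: [494.2, 380.2, 132.1]
ee_rot: [-0.0, 0.669, 0.743, -0.0]
force: [-0.2, 0.1, -2.2]
grip_width: 0.355
grip_force: 60.2
```

```bash
python3 - <<'E'
from h import *
plan([495.8,380.2,21],5.7)
im,ci=snap('wrist','w9'); s=ctrl.sense(); mods(im,ci,s['eef_pos'][2]-10.6+24,(190,100,375,350),190)
E
```

```text
t21.1 pos [494.2 380.2 132.1] yaw 5.97 F [-0.2  0.1 -2.2] w 0.36 gf 60
shift units [-0.001   0.0142  0.9255]
turn units [-0.001   0.0004  0.006 ] q6 after~ 0.36869438466282073
rect [492.8 387.2] [30.  77.2] long axis -84.1 tag [('g', [491.4, 399.2])]
rect [459.1 413.4] [15.8 40.8] long axis -84.7 tag [('g', [458.3, 419.7])]
rect [519.9 418.3] [17.8 47.6] long axis -84.3 tag []
rect [486.1 447.1] [75.  12.2] long axis 10.3 tag []
```

Request:
arm_command([
  {"offset":[0,0.014,0.2],"dr":[0,0,0.006],"hand":-1},
  {"offset":[0,0,0.25],"dr":[0,0,0],"hand":-1},
  {"offset":[0,0,0.25],"dr":[0,0,0],"hand":-1},
  {"offset":[0,0,0.12],"dr":[0,0,0],"hand":-1},
  {"offset":[0,0,0.07],"dr":[0,0,0],"hand":-1},
  {"offset":[0,0,0.03],"dr":[0,0,0],"hand":-1},
  {"offset":[0,0,0.015],"dr":[0,0,0],"hand":-1},
  {"offset":[0,0,0],"dr":[0,0,0],"hand":-1},
])

```text
time_s: 21.9
eef_pos: [496.5, 380.7, 21.1]
ee_rot: [0.0, 0.672, 0.74, 0.001]
force: [1.1, -0.8, -1.0]
grip_width: 0.354
grip_force: 60.2
```

Request:
arm_command([
  {"offset":[0,0,0.01],"dr":[0,0,0],"hand":-1},
  {"offset":[0,0,0],"dr":[0,0,0],"hand":-1},
])

```text
time_s: 22.1
eef_pos: [496.3, 380.6, 19.4]
ee_rot: [0.0, 0.672, 0.74, 0.0]
force: [0.4, 0.1, -1.8]
grip_width: 0.357
grip_force: 60.2
```

Request:
arm_command([
  {"offset":[0,0,0.008],"dr":[0,0,0],"hand":-1},
  {"offset":[0,0,0],"dr":[0,0,0],"hand":0},
  {"offset":[0,0,0],"dr":[0,0,0],"hand":0},
  {"offset":[0,0,0],"dr":[0,0,0],"hand":0},
  {"offset":[0,0,0],"dr":[0,0,0],"hand":0},
  {"offset":[0,0,-0.2],"dr":[0,0,0],"hand":0},
  {"offset":[0,0,-0.4],"dr":[0,0,0],"hand":0.5},
  {"offset":[0,0,-0.4],"dr":[0,0,0],"hand":1},
])

```text
time_s: 22.9
eef_pos: [495.7, 380.3, 139.1]
ee_rot: [-0.0, 0.672, 0.74, -0.001]
force: [0.7, 0.8, 0.9]
grip_width: 0.826
grip_force: 0.0
```

Request:
arm_command([
  {"offset":[0,0,0],"dr":[0,0,0],"hand":1},
  {"offset":[0,0,0],"dr":[0,0,0],"hand":1},
])

```text
time_s: 23.1
eef_pos: [496.3, 380.6, 138.8]
ee_rot: [0.0, 0.672, 0.74, 0.001]
force: [-0.8, 0.0, -0.4]
grip_width: 0.999
grip_force: 0.0
```

```bash
python3 - <<'E'
from h import *
plan([676.4,55.7,136],99.4)
im,ci=snap('wrist','w10'); mods(im,ci,32,(100,20,375,300),190)
im,ci=snap('top','t10'); hsv=cv2.cvtColor(im,cv2.COLOR_RGB2HSV)
k,l,st,ce=cv2.connectedComponentsWithStats(cv2.inRange(hsv,(45,90,60),(85,255,255)))
print([(st[i,4],ray(ci,ce[i],29).round()[:2].tolist()) for i in range(1,k) if st[i,4]>10])
E
```

```text
t23.1 pos [496.3 380.6 138.8] yaw 5.50 F [-0.8  0.  -0.4] w 1.00 gf 0
shift units [-2.8392  1.2342  0.0238]
turn units [ 1.1000e-03 -2.4000e-03  1.9134e+00] q6 after~ 1.8739388056936894
rect [494.2 387.7] [32.2 77.1] long axis -83.6 tag [('g', [493.7, 399.6])]
rect [435.  382.1] [29.9 76.7] long axis -84.7 tag [('g', [433.6, 394.0])]
rect [480.9 396.5] [170.1 111.1] long axis 4.7 tag []
[(np.int32(35), [660.0, 52.0])]
```

Request:
arm_command([
  {"offset":[-0.355,0.154,0],"dr":[0,0,0],"hand":1},
  {"offset":[-0.355,0.154,0],"dr":[0,0,0],"hand":1},
  {"offset":[-0.355,0.154,0],"dr":[0,0,0],"hand":1},
  {"offset":[-0.355,0.154,0],"dr":[0,0,0],"hand":1},
  {"offset":[-0.355,0.154,0],"dr":[0,0,0],"hand":1},
  {"offset":[-0.355,0.154,0],"dr":[0,0,0],"hand":1},
  {"offset":[-0.355,0.154,0],"dr":[0,0,0],"hand":1},
  {"offset":[-0.355,0.154,0],"dr":[0,0,0],"hand":1},
])

```text
time_s: 24.0
eef_pos: [676.0, 53.6, 136.2]
ee_rot: [-0.001, 0.672, 0.74, -0.001]
force: [0.6, 0.4, -0.1]
grip_width: 0.999
grip_force: 0.0
```

Request:
arm_command([
  {"offset":[0,0,0],"dr":[0,0,-0.174],"hand":1},
  {"offset":[0,0,0],"dr":[0,0,-0.174],"hand":1},
  {"offset":[0,0,0],"dr":[0,0,-0.174],"hand":1},
  {"offset":[0,0,0],"dr":[0,0,-0.174],"hand":1},
  {"offset":[0,0,0],"dr":[0,0,-0.174],"hand":1},
  {"offset":[0,0,0],"dr":[0,0,-0.174],"hand":1},
  {"offset":[0,0,0],"dr":[0,0,-0.174],"hand":1},
  {"offset":[0,0,0],"dr":[0,0,-0.174],"hand":1},
])

```text
time_s: 24.8
eef_pos: [675.3, 55.5, 136.0]
ee_rot: [-0.002, 0.187, 0.982, -0.0]
force: [-0.5, 0.3, -0.5]
grip_width: 1.003
grip_force: 0.0
```

Request:
arm_command([
  {"offset":[0,0,0],"dr":[0,0,-0.174],"hand":1},
  {"offset":[0,0,0],"dr":[0,0,-0.174],"hand":1},
  {"offset":[0,0,0],"dr":[0,0,-0.174],"hand":1},
  {"offset":[0,0,0],"dr":[0,0,-0.174],"hand":1},
  {"offset":[0,0,0],"dr":[0,0,0],"hand":1},
  {"offset":[0,0,0],"dr":[0,0,0],"hand":1},
])

```text
time_s: 25.4
eef_pos: [675.5, 55.4, 136.9]
ee_rot: [-0.001, -0.081, 0.997, 0.0]
force: [0.4, 0.2, 0.3]
grip_width: 1.004
grip_force: 0.0
```

```bash
python3 - <<'E'
from h import *
plan([676.4,55.7,11.4],99.4)
im,ci=snap('wrist','w11'); mods(im,ci,27,(190,10,420,290),190)
E
```

```text
t25.4 pos [675.5  55.4 136.9] yaw 99.25 F [0.4 0.2 0.3] w 1.00 gf 0
shift units [-9.3000e-03  5.0000e-04  1.0455e+00]
turn units [ 0.0006 -0.0024 -0.0034] q6 after~ -1.8253837266178772
rect [670.5  54.6] [76.9 30.8] long axis 9.2 tag [('g', [658.9, 52.5])]
```

Request:
arm_command([
  {"offset":[-0.005,0,0.25],"dr":[0,0,-0.003],"hand":1},
  {"offset":[0,0,0.3],"dr":[0,0,0],"hand":1},
  {"offset":[0,0,0.3],"dr":[0,0,0],"hand":1},
  {"offset":[0,0,0.15],"dr":[0,0,0],"hand":1},
  {"offset":[0,0,0.055],"dr":[0,0,0],"hand":1},
  {"offset":[0,0,0],"dr":[0,0,0],"hand":-1},
  {"offset":[0,0,0],"dr":[0,0,0],"hand":-1},
  {"offset":[0,0,0],"dr":[0,0,0],"hand":-1},
])

```text
time_s: 26.25
eef_pos: [677.2, 55.5, 13.0]
ee_rot: [0.001, -0.083, 0.997, -0.0]
force: [-0.8, 0.0, -0.0]
grip_width: 0.515
grip_force: 0.0
```

Request:
arm_command([
  {"offset":[0,0,0],"dr":[0,0,0],"hand":-1},
  {"offset":[0,0,0],"dr":[0,0,0],"hand":-1},
  {"offset":[0,0,0],"dr":[0,0,0],"hand":-1},
  {"offset":[0,0,-0.1],"dr":[0,0,0],"hand":-1},
  {"offset":[0,0,-0.3],"dr":[0,0,0],"hand":-1},
  {"offset":[0,0,-0.3],"dr":[0,0,0],"hand":-1},
  {"offset":[0,0,-0.3],"dr":[0,0,0],"hand":-1},
  {"offset":[0,0,0],"dr":[0,0,0],"hand":-1},
])

```text
time_s: 27.05
eef_pos: [678.6, 55.5, 138.1]
ee_rot: [0.005, -0.084, 0.996, -0.001]
force: [-0.4, -0.3, -1.3]
grip_width: 0.358
grip_force: 60.3
```

```bash
python3 - <<'E'
from h import *
plan([555.3,387.6,131],5.7)
E
```

```text
t27.1 pos [678.6  55.5 138.1] yaw 99.60 F [-0.4 -0.3 -1.3] w 0.36 gf 60
shift units [0.5523 2.9006 0.0461]
turn units [-0.012   0.0075 -1.9133] q6 after~ -3.3311668645515216
```

Request:
arm_command([
  {"offset":[0.067,0.361,0],"dr":[0,0,0],"hand":-1},
  {"offset":[0.067,0.361,0],"dr":[0,0,0],"hand":-1},
  {"offset":[0.067,0.361,0],"dr":[0,0,0],"hand":-1},
  {"offset":[0.067,0.361,0],"dr":[0,0,0],"hand":-1},
  {"offset":[0.067,0.361,0],"dr":[0,0,0],"hand":-1},
  {"offset":[0.067,0.361,0],"dr":[0,0,0],"hand":-1},
  {"offset":[0.067,0.361,0],"dr":[0,0,0],"hand":-1},
  {"offset":[0.067,0.361,0],"dr":[0,0,0],"hand":-1},
])

```text
time_s: 27.85
eef_pos: [554.1, 387.9, 130.9]
ee_rot: [-0.001, -0.084, 0.997, -0.0]
force: [0.8, 0.8, -1.8]
grip_width: 0.358
grip_force: 60.2
```

Request:
arm_command([
  {"offset":[0,0,0],"dr":[0,0,0.174],"hand":-1},
  {"offset":[0,0,0],"dr":[0,0,0.174],"hand":-1},
  {"offset":[0,0,0],"dr":[0,0,0.174],"hand":-1},
  {"offset":[0,0,0],"dr":[0,0,0.174],"hand":-1},
  {"offset":[0,0,0],"dr":[0,0,0.174],"hand":-1},
  {"offset":[0,0,0],"dr":[0,0,0.174],"hand":-1},
  {"offset":[0,0,0],"dr":[0,0,0.174],"hand":-1},
  {"offset":[0,0,0],"dr":[0,0,0.174],"hand":-1},
])

```text
time_s: 28.65
eef_pos: [554.8, 386.3, 130.7]
ee_rot: [-0.001, 0.449, 0.893, -0.001]
force: [0.0, -0.1, -2.1]
grip_width: 0.355
grip_force: 60.3
```

Request:
arm_command([
  {"offset":[0,0,0],"dr":[0,0,0.174],"hand":-1},
  {"offset":[0,0,0],"dr":[0,0,0.174],"hand":-1},
  {"offset":[0,0,0],"dr":[0,0,0.174],"hand":-1},
  {"offset":[0,0,0],"dr":[0,0,0.174],"hand":-1},
  {"offset":[0,0,0],"dr":[0,0,0],"hand":-1},
  {"offset":[0,0,0],"dr":[0,0,0],"hand":-1},
])

```text
time_s: 29.25
eef_pos: [555.1, 386.4, 131.1]
ee_rot: [-0.0, 0.67, 0.742, -0.0]
force: [0.5, 0.1, -1.6]
grip_width: 0.352
grip_force: 60.3
```

```bash
python3 - <<'E'
from h import *
plan([555.3,386.8,18],5.7)
im,ci=snap('wrist','w12'); s=ctrl.sense(); mods(im,ci,s['eef_pos'][2]-10+24,(190,100,375,350),190)
E
```

```text
t29.2 pos [555.1 386.4 131.1] yaw 5.84 F [ 0.5  0.1 -1.6] w 0.35 gf 60
shift units [0.0035 0.0028 0.9423]
turn units [-0.001   0.0004  0.0031] q6 after~ 0.33580729211261157
rect [553.7 393.2] [30.2 77. ] long axis -84.2 tag [('g', [552.4, 405.0])]
rect [519.5 419.3] [15.8 40.7] long axis -84.6 tag [('g', [518.7, 425.6])]
rect [541.7 429. ] [57.7 54.2] long axis 5.5 tag []
```

Request:
arm_command([
  {"offset":[0.003,0,0.2],"dr":[0,0,0.003],"hand":-1},
  {"offset":[0,0,0.25],"dr":[0,0,0],"hand":-1},
  {"offset":[0,0,0.25],"dr":[0,0,0],"hand":-1},
  {"offset":[0,0,0.12],"dr":[0,0,0],"hand":-1},
  {"offset":[0,0,0.07],"dr":[0,0,0],"hand":-1},
  {"offset":[0,0,0.03],"dr":[0,0,0],"hand":-1},
  {"offset":[0,0,0.015],"dr":[0,0,0],"hand":-1},
  {"offset":[0,0,0.01],"dr":[0,0,0],"hand":-1},
])

```text
time_s: 30.1
eef_pos: [555.8, 387.2, 19.1]
ee_rot: [0.0, 0.672, 0.74, 0.001]
force: [-0.4, -0.2, -2.4]
grip_width: 0.352
grip_force: 60.3
```

Request:
arm_command([
  {"offset":[0,0,0.005],"dr":[0,0,0],"hand":-1},
  {"offset":[0,0,0],"dr":[0,0,0],"hand":-1},
])

```text
time_s: 30.3
eef_pos: [555.6, 387.0, 18.1]
ee_rot: [0.0, 0.672, 0.74, 0.0]
force: [0.4, 0.1, -1.2]
grip_width: 0.358
grip_force: 60.4
```

Request:
arm_command([
  {"offset":[0,0,0.006],"dr":[0,0,0],"hand":-1},
  {"offset":[0,0,0],"dr":[0,0,0],"hand":0},
  {"offset":[0,0,0],"dr":[0,0,0],"hand":0},
  {"offset":[0,0,0],"dr":[0,0,0],"hand":0},
  {"offset":[0,0,0],"dr":[0,0,0],"hand":0},
  {"offset":[0,0,-0.2],"dr":[0,0,0],"hand":0},
  {"offset":[0,0,-0.4],"dr":[0,0,0],"hand":0.5},
  {"offset":[0,0,-0.4],"dr":[0,0,0],"hand":1},
])

```text
time_s: 31.1
eef_pos: [554.9, 386.7, 137.6]
ee_rot: [-0.0, 0.672, 0.74, -0.001]
force: [1.0, -1.2, 1.0]
grip_width: 0.821
grip_force: 0.0
```

Request:
arm_command([
  {"offset":[0,0,0],"dr":[0,0,0],"hand":1},
  {"offset":[0,0,0],"dr":[0,0,0],"hand":1},
])

```text
time_s: 31.3
eef_pos: [555.5, 387.0, 137.6]
ee_rot: [0.0, 0.672, 0.74, 0.001]
force: [-0.3, -0.1, -0.1]
grip_width: 0.998
grip_force: 0.0
```

```bash
python3 - <<'E'
from h import *
plan([669.6,197.6,136],81.6)
im,ci=snap('wrist','w13'); mods(im,ci,32,(0,20,375,300),190)
im,ci=snap('top','t13'); hsv=cv2.cvtColor(im,cv2.COLOR_RGB2HSV)
k,l,st,ce=cv2.connectedComponentsWithStats(cv2.inRange(hsv,(0,180,120),(6,255,255))|cv2.inRange(hsv,(174,180,120),(180,255,255)))
print([(st[i,4],ray(ci,ce[i],29).round()[:2].tolist()) for i in range(1,k) if st[i,4]>10])
E
```

```text
t31.3 pos [555.5 387.  137.6] yaw 5.50 F [-0.3 -0.1 -0.1] w 1.00 gf 0
shift units [-1.6623  0.795   0.0135]
turn units [ 2.4000e-03  8.0000e-04 -1.6911e+00] q6 after~ -0.9883303809075508
rect [494.9 388. ] [30.3 76.4] long axis -84.6 tag [('g', [493.5, 399.6])]
rect [435.  382.7] [30.3 77.2] long axis -84.7 tag [('g', [433.4, 394.0])]
rect [500.7 383.2] [184.9 140.3] long axis 5.5 tag [('g', [553.0, 405.6])]
[(np.int32(34), [749.0, 382.0]), (np.int32(35), [653.0, 201.0]), (np.int32(255), [272.0, 2.0])]
```

View pics/w13.png

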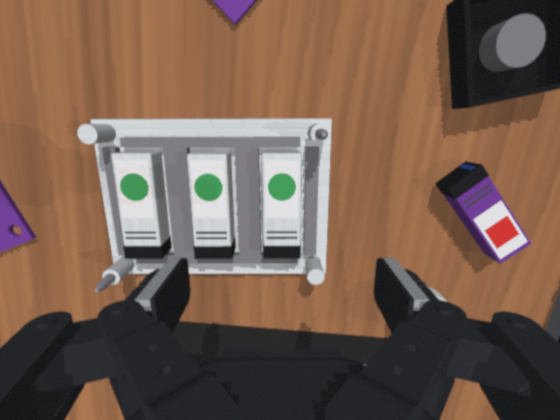

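All three green modules lie level in their pockets at (140,203), (211,203) and (282,203). The purple module at (485,210) is the look-alike and stays put. Next is the red one on the mat.

Request:
arm_command([
  {"offset":[-0.332,0.159,0],"dr":[0,0,0],"hand":1},
  {"offset":[-0.332,0.159,0],"dr":[0,0,0],"hand":1},
  {"offset":[-0.332,0.159,0],"dr":[0,0,0],"hand":1},
  {"offset":[-0.332,0.159,0],"dr":[0,0,0],"hand":1},
  {"offset":[-0.332,0.159,0],"dr":[0,0,0],"hand":1},
  {"offset":[0,0,0],"dr":[0,0,-0.169],"hand":1},
  {"offset":[0,0,0],"dr":[0,0,-0.169],"hand":1},
  {"offset":[0,0,0],"dr":[0,0,-0.169],"hand":1},
])

```text
time_s: 32.2
eef_pos: [668.9, 197.2, 134.6]
ee_rot: [-0.001, 0.511, 0.86, -0.001]
force: [-1.0, -0.4, 0.1]
grip_width: 1.002
grip_force: 0.0
```

Request:
arm_command([
  {"offset":[0,0,0],"dr":[0,0,-0.169],"hand":1},
  {"offset":[0,0,0],"dr":[0,0,-0.169],"hand":1},
  {"offset":[0,0,0],"dr":[0,0,-0.169],"hand":1},
  {"offset":[0,0,0],"dr":[0,0,-0.169],"hand":1},
  {"offset":[0,0,0],"dr":[0,0,-0.169],"hand":1},
  {"offset":[0,0,0],"dr":[0,0,-0.169],"hand":1},
  {"offset":[0,0,0],"dr":[0,0,-0.169],"hand":1},
  {"offset":[0,0,0],"dr":[0,0,0],"hand":1},
])

```text
time_s: 33.0
eef_pos: [668.8, 197.7, 134.9]
ee_rot: [-0.001, 0.073, 0.997, -0.0]
force: [-0.4, 0.1, 0.3]
grip_width: 0.998
grip_force: 0.0
```

Request:
arm_command([
  {"offset":[0,0,0],"dr":[0,0,0],"hand":1},
  {"offset":[0,0,0],"dr":[0,0,0],"hand":1},
])

```text
time_s: 33.2
eef_pos: [669.2, 197.7, 136.1]
ee_rot: [-0.001, 0.075, 0.997, -0.0]
force: [-0.3, -1.0, -0.0]
grip_width: 1.0
grip_force: 0.0
```

```bash
python3 - <<'E'
from h import *
plan([669.6,197.6,11.4],81.6)
im,ci=snap('wrist','w14'); mods(im,ci,27,(190,60,390,290),190)
E
```

```text
t33.2 pos [669.2 197.7 136.1] yaw 81.40 F [-0.3 -1.  -0. ] w 1.00 gf 0
shift units [-4.9000e-03 -1.0000e-04  1.0389e+00]
turn units [-0.0004 -0.0013 -0.0044] q6 after~ -1.304335098747083
rect [663.4 199.1] [30.8 77.5] long axis -8.7 tag [('r', [651.7, 200.7])]
```

Request:
arm_command([
  {"offset":[0,0,0.25],"dr":[0,0,-0.004],"hand":1},
  {"offset":[0,0,0.3],"dr":[0,0,0],"hand":1},
  {"offset":[0,0,0.3],"dr":[0,0,0],"hand":1},
  {"offset":[0,0,0.15],"dr":[0,0,0],"hand":1},
  {"offset":[0,0,0.05],"dr":[0,0,0],"hand":1},
  {"offset":[0,0,0],"dr":[0,0,0],"hand":-1},
  {"offset":[0,0,0],"dr":[0,0,0],"hand":-1},
  {"offset":[0,0,0],"dr":[0,0,0],"hand":-1},
])

```text
time_s: 34.05
eef_pos: [670.1, 197.9, 12.4]
ee_rot: [0.001, 0.072, 0.997, 0.0]
force: [0.2, 1.2, 0.2]
grip_width: 0.515
grip_force: 0.0
```

Request:
arm_command([
  {"offset":[0,0,0],"dr":[0,0,0],"hand":-1},
  {"offset":[0,0,0],"dr":[0,0,0],"hand":-1},
  {"offset":[0,0,0],"dr":[0,0,0],"hand":-1},
  {"offset":[0,0,-0.1],"dr":[0,0,0],"hand":-1},
  {"offset":[0,0,-0.35],"dr":[0,0,0],"hand":-1},
  {"offset":[0,0,-0.4],"dr":[0,0,0],"hand":-1},
  {"offset":[0,0,-0.4],"dr":[0,0,0],"hand":-1},
  {"offset":[0,0,0],"dr":[0,0,0],"hand":-1},
])

```text
time_s: 34.85
eef_pos: [671.8, 198.2, 169.7]
ee_rot: [0.007, 0.072, 0.997, 0.001]
force: [1.3, -0.9, -0.9]
grip_width: 0.358
grip_force: 60.3
```

```bash
python3 - <<'E'
from h import *
plan([497,-375,161],-5.5)
E
```

```text
t34.9 pos [671.8 198.2 169.7] yaw 81.74 F [ 1.3 -0.9 -0.9] w 0.36 gf 60
shift units [ 0.756  -4.9362  0.0449]
turn units [0.0162 0.0098 1.9386] q6 after~ 0.21603037002567538
```

Request:
arm_command([
  {"offset":[0.054,-0.353,0],"dr":[0,0,0],"hand":-1},
  {"offset":[0.054,-0.353,0],"dr":[0,0,0],"hand":-1},
  {"offset":[0.054,-0.353,0],"dr":[0,0,0],"hand":-1},
  {"offset":[0.054,-0.353,0],"dr":[0,0,0],"hand":-1},
  {"offset":[0.054,-0.353,0],"dr":[0,0,0],"hand":-1},
  {"offset":[0.054,-0.353,0],"dr":[0,0,0],"hand":-1},
  {"offset":[0.054,-0.353,0],"dr":[0,0,0],"hand":-1},
  {"offset":[0.054,-0.353,0],"dr":[0,0,0],"hand":-1},
])

```text
time_s: 35.65
eef_pos: [568.2, -131.6, 160.6]
ee_rot: [-0.0, 0.072, 0.997, 0.0]
force: [0.0, -0.7, -2.1]
grip_width: 0.356
grip_force: 60.2
```

Request:
arm_command([
  {"offset":[0.054,-0.353,0],"dr":[0,0,0],"hand":-1},
  {"offset":[0.054,-0.353,0],"dr":[0,0,0],"hand":-1},
  {"offset":[0.054,-0.353,0],"dr":[0,0,0],"hand":-1},
  {"offset":[0.054,-0.353,0],"dr":[0,0,0],"hand":-1},
  {"offset":[0.054,-0.353,0],"dr":[0,0,0],"hand":-1},
  {"offset":[0.054,-0.353,0],"dr":[0,0,0],"hand":-1},
  {"offset":[0,0,0],"dr":[0,0,0.176],"hand":-1},
  {"offset":[0,0,0],"dr":[0,0,0.176],"hand":-1},
])

```text
time_s: 36.45
eef_pos: [493.3, -377.0, 160.1]
ee_rot: [-0.001, 0.213, 0.977, 0.0]
force: [0.6, 1.1, -2.5]
grip_width: 0.358
grip_force: 60.4
```

Request:
arm_command([
  {"offset":[0,0,0],"dr":[0,0,0.176],"hand":-1},
  {"offset":[0,0,0],"dr":[0,0,0.176],"hand":-1},
  {"offset":[0,0,0],"dr":[0,0,0.176],"hand":-1},
  {"offset":[0,0,0],"dr":[0,0,0.176],"hand":-1},
  {"offset":[0,0,0],"dr":[0,0,0.176],"hand":-1},
  {"offset":[0,0,0],"dr":[0,0,0.176],"hand":-1},
  {"offset":[0,0,0],"dr":[0,0,0.176],"hand":-1},
  {"offset":[0,0,0],"dr":[0,0,0.176],"hand":-1},
])

```text
time_s: 37.25
eef_pos: [494.0, -375.8, 160.4]
ee_rot: [-0.001, 0.693, 0.721, 0.0]
force: [-0.0, 0.3, -0.8]
grip_width: 0.356
grip_force: 60.4
```

Request:
arm_command([
  {"offset":[0,0,0],"dr":[0,0,0.176],"hand":-1},
  {"offset":[0,0,0],"dr":[0,0,0],"hand":-1},
  {"offset":[0,0,0],"dr":[0,0,0],"hand":-1},
])

```text
time_s: 37.55
eef_pos: [494.1, -375.9, 160.5]
ee_rot: [-0.0, 0.738, 0.674, 0.0]
force: [0.7, -0.1, -1.7]
grip_width: 0.357
grip_force: 60.4
```

```bash
python3 - <<'E'
from h import *
plan([497,-375,131],-5.5)
im,ci=snap('wrist','w15'); s=ctrl.sense(); mods(im,ci,s['eef_pos'][2]-9.4+24,(190,100,375,350),190)
c=(497,-375)
for n,X in dict(tl=(-95,60,0),tr=(95,60,0),trT=(95,60,16),tlT=(-95,60,16),p2=(40,49,16),p2b=(80,49,16),p0=(-80,49,16),p0b=(-40,49,16)).items(): print(n,nest(ci,c,-5.5,X))
E
```

```text
t37.5 pos [ 494.1 -375.9  160.5] yaw -5.18 F [ 0.7 -0.1 -1.7] w 0.36 gf 60
shift units [0.0095 0.0234 0.246 ]
turn units [-0.0006 -0.0006  0.0071] q6 after~ -0.7427980131660001
rect [ 493.7 -369.7] [78.3 31.3] long axis 84.8 tag [('r', [494.8, -357.8])]
tl [185.8 130.3]
tr [386.1 131.3]
trT [391.9 131.8]
tlT [180.5 130.7]
p2 [330.1 144. ]
p2b [374.2 144.2]
p0 [198.  143.3]
p0b [242.1 143.5]
```

View pics/w15.png

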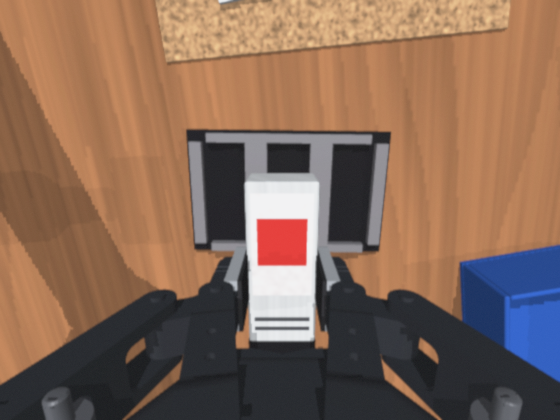

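```bash
python3 - <<'E'
from h import *
ci=ctrl.camera_info('wrist'); g=cv2.GaussianBlur(cv2.imread('pics/w15.png',0),(3,3),0).astype(int)
def edges(p):
    m=p>60; return [(i,p[i]) for i in range(1,len(p)) if m[i]!=m[i-1]]
for v in (152,165): print(v,[i+180 for i,_ in edges(g[v,180:400])])
for u in (225,352): print(u,[i+120 for i,_ in edges(g[120:265,u])])
# long-wall rows: rib bands
E
```

```text
152 [203, 244, 268, 309, 334, 374]
165 [204, 244, 268, 309, 333, 373]
225 [131, 132, 144, 240, 258]
352 [132, 133, 145, 241]
```

```bash
python3 - <<'E'
from h import *
ci=ctrl.camera_info('wrist')
for u in (223.7,288.5,353.5):
  print([ray(ci,(u-.5,v),16)[:2].round(1).tolist() for v in (144.5,158,240.5)])
a=ray(ci,(223.7,158),16);b=ray(ci,(353.5,158),16);print(np.degrees(np.arctan2(b[1]-a[1],b[0]-a[0])),np.linalg.norm(b-a))
E
```

```text
[[444.8, -321.7], [443.0, -333.8], [431.6, -414.2]]
[[503.4, -327.1], [502.4, -339.2], [495.4, -420.0]]
[[562.2, -332.5], [561.9, -344.7], [559.5, -425.9]]
-5.224648333095524 119.34296320055738
```

Request:
arm_command([
  {"offset":[0.012,0.045,0.2],"dr":[0,0,0.003],"hand":-1},
  {"offset":[0,0,0.3],"dr":[0,0,0],"hand":-1},
  {"offset":[0,0,0.3],"dr":[0,0,0],"hand":-1},
  {"offset":[0,0,0.15],"dr":[0,0,0],"hand":-1},
  {"offset":[0,0,0.08],"dr":[0,0,0],"hand":-1},
  {"offset":[0,0,0.04],"dr":[0,0,0],"hand":-1},
  {"offset":[0,0,0.03],"dr":[0,0,0],"hand":-1},
  {"offset":[0,0,0.02],"dr":[0,0,0],"hand":-1},
])

```text
time_s: 38.4
eef_pos: [500.1, -375.5, 27.1]
ee_rot: [0.001, 0.74, 0.672, 0.0]
force: [0.6, 0.3, -2.0]
grip_width: 0.357
grip_force: 60.3
```

Request:
arm_command([
  {"offset":[0,0,0.03],"dr":[0,0,0],"hand":-1},
  {"offset":[0,0,0.02],"dr":[0,0,0],"hand":-1},
  {"offset":[0,0,0.01],"dr":[0,0,0],"hand":-1},
  {"offset":[0,0,0],"dr":[0,0,0],"hand":-1},
])

```text
time_s: 38.8
eef_pos: [499.8, -375.1, 19.1]
ee_rot: [-0.0, 0.74, 0.672, 0.0]
force: [0.7, -0.7, -1.3]
grip_width: 0.356
grip_force: 60.3
```

Request:
arm_command([
  {"offset":[0,0,0.012],"dr":[0,0,0],"hand":-1},
  {"offset":[0,0,0.003],"dr":[0,0,0],"hand":0},
  {"offset":[0,0,0],"dr":[0,0,0],"hand":0},
  {"offset":[0,0,0],"dr":[0,0,0],"hand":0},
  {"offset":[0,0,0],"dr":[0,0,0],"hand":0},
  {"offset":[0,0,-0.2],"dr":[0,0,0],"hand":0},
  {"offset":[0,0,-0.4],"dr":[0,0,0],"hand":0.5},
  {"offset":[0,0,-0.4],"dr":[0,0,0],"hand":1},
])

```text
time_s: 39.6
eef_pos: [499.4, -374.8, 138.5]
ee_rot: [-0.001, 0.74, 0.672, 0.0]
force: [0.5, -0.7, -0.0]
grip_width: 0.827
grip_force: 0.0
```

Request:
arm_command([
  {"offset":[0,0,-0.3],"dr":[0,0,0],"hand":1},
  {"offset":[0,0,0],"dr":[0,0,0],"hand":1},
  {"offset":[0,0,0],"dr":[0,0,0],"hand":1},
])

```text
time_s: 39.9
eef_pos: [499.8, -375.1, 173.5]
ee_rot: [0.0, 0.74, 0.672, 0.0]
force: [0.0, -0.4, -0.2]
grip_width: 0.998
grip_force: 0.0
```

```bash
python3 - <<'E'
from h import *
plan([550,-125.8,160],95.85)
im,ci=snap('wrist','w16'); mods(im,ci,32,(100,20,375,300),190)
E
```

```text
t39.9 pos [ 499.8 -375.1  173.5] yaw -5.52 F [ 0.  -0.4 -0.2] w 1.00 gf 0
shift units [2.1084 0.2166 0.112 ]
turn units [1.0000e-03 0.0000e+00 1.7472e+00] q6 after~ 0.6375941430330777
rect [ 499.3 -369.1] [77.5 31.1] long axis 84.4 tag [('r', [500.6, -356.9])]
```

View pics/w16.png

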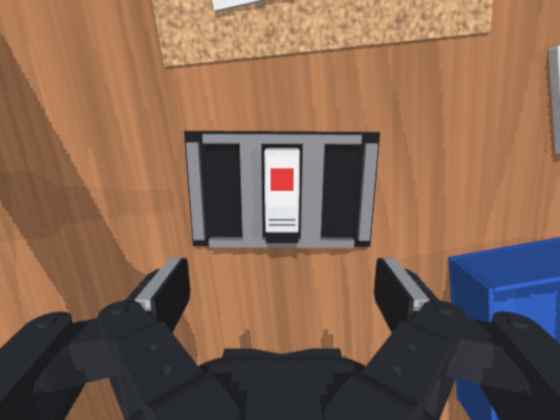

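The red module sits in the middle reject pocket at (282,190), level. Now the cover.

Request:
arm_command([
  {"offset":[0.301,0.031,0],"dr":[0,0,0],"hand":1},
  {"offset":[0.301,0.031,0],"dr":[0,0,0],"hand":1},
  {"offset":[0.301,0.031,0],"dr":[0,0,0],"hand":1},
  {"offset":[0.301,0.031,0],"dr":[0,0,0],"hand":1},
  {"offset":[0.301,0.031,0],"dr":[0,0,0],"hand":1},
  {"offset":[0.301,0.031,0],"dr":[0,0,0],"hand":1},
  {"offset":[0.301,0.031,0],"dr":[0,0,0],"hand":1},
  {"offset":[0,0,0],"dr":[0,0,-0.1733],"hand":1},
])

```text
time_s: 40.75
eef_pos: [549.9, -122.0, 171.7]
ee_rot: [-0.002, 0.691, 0.723, -0.0]
force: [0.5, 0.0, 0.5]
grip_width: 0.996
grip_force: 0.0
```

Request:
arm_command([
  {"offset":[0,0,0],"dr":[0,0,-0.1733],"hand":1},
  {"offset":[0,0,0],"dr":[0,0,-0.1733],"hand":1},
  {"offset":[0,0,0],"dr":[0,0,-0.1733],"hand":1},
  {"offset":[0,0,0],"dr":[0,0,-0.1733],"hand":1},
  {"offset":[0,0,0],"dr":[0,0,-0.1733],"hand":1},
  {"offset":[0,0,0],"dr":[0,0,-0.1733],"hand":1},
  {"offset":[0,0,0],"dr":[0,0,-0.1733],"hand":1},
  {"offset":[0,0,0],"dr":[0,0,-0.1733],"hand":1},
])

```text
time_s: 41.55
eef_pos: [549.4, -125.7, 171.5]
ee_rot: [-0.002, 0.217, 0.976, 0.0]
force: [0.3, -0.1, 0.4]
grip_width: 1.0
grip_force: 0.0
```

Request:
arm_command([
  {"offset":[0,0,0],"dr":[0,0,-0.1733],"hand":1},
  {"offset":[0,0,0],"dr":[0,0,-0.1733],"hand":1},
  {"offset":[0,0,0],"dr":[0,0,-0.1733],"hand":1},
  {"offset":[0,0,0],"dr":[0,0,-0.1733],"hand":1},
  {"offset":[0,0,0],"dr":[0,0,0],"hand":1},
  {"offset":[0,0,0],"dr":[0,0,0],"hand":1},
])

```text
time_s: 42.15
eef_pos: [549.7, -125.8, 172.3]
ee_rot: [-0.001, -0.049, 0.999, 0.0]
force: [0.3, 0.4, 0.1]
grip_width: 1.003
grip_force: 0.0
```

```bash
python3 - <<'E'
from h import *
plan([550,-125.8,14.8],95.85)
im,ci=snap('wrist','w17')
g=cv2.cvtColor(im,cv2.COLOR_RGB2GRAY)
h=cv2.inRange(g,0,45); h[:, :265]=0;h[:,320:]=0;h[260:]=0;h[:120]=0
c=max(cv2.findContours(h,cv2.RETR_EXTERNAL,cv2.CHAIN_APPROX_NONE)[0],key=cv2.contourArea)
W=np.array([ray(ci,u,40)[:2] for u in c[:,0]],np.float32);print('bar',cv2.minAreaRect(W))
E
```

```text
t42.1 pos [ 549.7 -125.8  172.3] yaw 95.65 F [0.3 0.4 0.1] w 1.00 gf 0
shift units [-0.0049 -0.0014  1.3123]
turn units [ 0.0013 -0.0021 -0.0045] q6 after~ -2.105660965099545
bar ((548.4173583984375, -125.01158142089844), (78.8353500366211, 13.584117889404297), 5.243887901306152)
```

Request:
arm_command([
  {"offset":[0,0,0.25],"dr":[0,0,-0.0045],"hand":1},
  {"offset":[0,0,0.3],"dr":[0,0,0],"hand":1},
  {"offset":[0,0,0.3],"dr":[0,0,0],"hand":1},
  {"offset":[0,0,0.25],"dr":[0,0,0],"hand":1},
  {"offset":[0,0,0.15],"dr":[0,0,0],"hand":1},
  {"offset":[0,0,0.05],"dr":[0,0,0],"hand":1},
  {"offset":[0,0,0],"dr":[0,0,0],"hand":1},
  {"offset":[0,0,0],"dr":[0,0,0],"hand":1},
])

```text
time_s: 43.0
eef_pos: [550.6, -126.2, 18.3]
ee_rot: [0.001, -0.052, 0.999, -0.0]
force: [0.4, -0.4, -0.6]
grip_width: 0.998
grip_force: 0.0
```

```bash
python3 -c "
from h import *
plan([550,-125.8,14.8],95.85)"
```

```text
t43.0 pos [ 550.6 -126.2   18.3] yaw 96.02 F [ 0.4 -0.4 -0.6] w 1.00 gf 0
shift units [0.0046 0.0039 0.0295]
turn units [-0.001   0.0018  0.0037] q6 after~ -2.10560806213092
```

Request:
arm_command([
  {"offset":[0.0046,0.004,0.029],"dr":[0,0,0.0037],"hand":1},
  {"offset":[0,0,0],"dr":[0,0,0],"hand":1},
  {"offset":[0,0,0],"dr":[0,0,0],"hand":-1},
  {"offset":[0,0,0],"dr":[0,0,0],"hand":-1},
  {"offset":[0,0,0],"dr":[0,0,0],"hand":-1},
  {"offset":[0,0,0],"dr":[0,0,0],"hand":-1},
  {"offset":[0,0,0],"dr":[0,0,0],"hand":-1},
  {"offset":[0,0,0],"dr":[0,0,0],"hand":-1},
], grip_force=100)

```text
time_s: 43.8
eef_pos: [549.5, -125.6, 14.2]
ee_rot: [0.0, -0.051, 0.999, -0.0]
force: [-2.8, 0.6, 4.0]
grip_width: 0.166
grip_force: 98.2
```

Request:
arm_command([
  {"offset":[0,0,0],"dr":[0,0,0],"hand":-1},
  {"offset":[0,0,0],"dr":[0,0,0],"hand":-1},
  {"offset":[0,0,0],"dr":[0,0,0],"hand":-1},
])

```text
time_s: 44.1
eef_pos: [549.5, -125.7, 14.2]
ee_rot: [0.0, -0.051, 0.999, -0.0]
force: [-1.0, 0.0, 4.9]
grip_width: 0.17
grip_force: 98.4
```

Request:
arm_command([
  {"offset":[0,0,-0.05],"dr":[0,0,0],"hand":-1},
  {"offset":[0,0,-0.1],"dr":[0,0,0],"hand":-1},
  {"offset":[0,0,-0.2],"dr":[0,0,0],"hand":-1},
  {"offset":[0,0,-0.25],"dr":[0,0,0],"hand":-1},
  {"offset":[0,0,-0.25],"dr":[0,0,0],"hand":-1},
  {"offset":[0,0,-0.25],"dr":[0,0,0],"hand":-1},
  {"offset":[0,0,-0.15],"dr":[0,0,0],"hand":-1},
  {"offset":[0,0,0],"dr":[0,0,0],"hand":-1},
])

```text
time_s: 44.9
eef_pos: [550.4, -125.9, 166.7]
ee_rot: [0.002, -0.051, 0.999, -0.001]
force: [0.4, -0.3, -4.1]
grip_width: 0.169
grip_force: 98.0
```

```bash
python3 -c "
from h import *
plan([495.3,381.6,165],95.85)"
```

```text
t44.9 pos [ 550.4 -125.9  166.7] yaw 95.90 F [ 0.4 -0.3 -4.1] w 0.17 gf 98
shift units [2.1800e-02 4.2538e+00 3.5000e-03]
turn units [-0.0033  0.0057  0.0011] q6 after~ -2.105293311921002
```

Request:
arm_command([
  {"offset":[0.02,0.15,0],"dr":[0,0,0],"hand":-1},
  {"offset":[0,0.3,0],"dr":[0,0,0],"hand":-1},
  {"offset":[0,0.33,0],"dr":[0,0,0],"hand":-1},
  {"offset":[0,0.33,0],"dr":[0,0,0],"hand":-1},
  {"offset":[0,0.33,0],"dr":[0,0,0],"hand":-1},
  {"offset":[0,0.33,0],"dr":[0,0,0],"hand":-1},
  {"offset":[0,0.33,0],"dr":[0,0,0],"hand":-1},
  {"offset":[0,0.33,0],"dr":[0,0,0],"hand":-1},
])

```text
time_s: 45.7
eef_pos: [515.5, 166.4, 162.4]
ee_rot: [-0.001, -0.052, 0.999, 0.0]
force: [0.3, -0.2, -4.2]
grip_width: 0.164
grip_force: 98.0
```

Request:
arm_command([
  {"offset":[0,0.33,0],"dr":[0,0,0],"hand":-1},
  {"offset":[0,0.33,0],"dr":[0,0,0],"hand":-1},
  {"offset":[0,0.33,0],"dr":[0,0,0],"hand":-1},
  {"offset":[0,0.33,0],"dr":[0,0,0],"hand":-1},
  {"offset":[0,0.33,0],"dr":[0,0,0],"hand":-1},
  {"offset":[0,0.17,0],"dr":[0,0,0],"hand":-1},
  {"offset":[0,0,0],"dr":[0,0,0],"hand":-1},
  {"offset":[0,0,0],"dr":[0,0,0],"hand":-1},
])

```text
time_s: 46.5
eef_pos: [493.6, 381.4, 162.4]
ee_rot: [-0.001, -0.052, 0.999, -0.001]
force: [0.4, -0.8, -4.1]
grip_width: 0.167
grip_force: 98.3
```

```bash
python3 - <<'E'
from h import *
plan([494.8,381.6,80],95.86)
im,ci=snap('wrist','w18')
b=cv2.cvtColor(cv2.imread('pics/w2.png'),cv2.COLOR_BGR2GRAY); g=cv2.cvtColor(im,cv2.COLOR_RGB2GRAY)
for n,x in(('w2',b),('w18',g)):
    print(n,[int(np.argmax(np.abs(np.diff(x[20:70,u].astype(int)))))+20 for u in (220,300,400)],[int(np.argmax(np.diff(x[v,100:170].astype(int))))+100 for v in(60,)])
m=cv2.matchTemplate(g[30:120,105:205],b[50:100,123:173],cv2.TM_CCOEFF_NORMED);print(cv2.minMaxLoc(m),'expect (18,20)')
E
```

```text
t46.5 pos [493.6 381.4 162.4] yaw 95.94 F [ 0.4 -0.8 -4.1] w 0.17 gf 98
shift units [-0.0116  0.0014  0.6862]
turn units [-0.0015 -0.0033  0.0018] q6 after~ -1.2026238869453332
w2 [43, 43, 43] [118]
w18 [44, 44, 44] [117]
(-0.6340226531028748, 0.9936351776123047, (0, 1), (18, 21)) expect (18,20)
```

Request:
arm_command([
  {"offset":[-0.008,0.001,0.15],"dr":[0,0,0.002],"hand":-1},
  {"offset":[0,0,0.2],"dr":[0,0,0],"hand":-1},
  {"offset":[0,0,0.2],"dr":[0,0,0],"hand":-1},
  {"offset":[0,0,0.13],"dr":[0,0,0],"hand":-1},
  {"offset":[0,0,0],"dr":[0,0,0],"hand":-1},
  {"offset":[0,0,0],"dr":[0,0,0],"hand":-1},
  {"offset":[0,0,0],"dr":[0,0,0],"hand":-1},
])

```text
time_s: 47.25
eef_pos: [496.3, 381.6, 83.6]
ee_rot: [0.001, -0.05, 0.999, 0.0]
force: [0.3, -0.0, -4.8]
grip_width: 0.167
grip_force: 98.2
```

```bash
python3 -c "
from h import *
plan([494.8,381.6,47.1],95.86)"
```

```text
t47.2 pos [496.3 381.6  83.6] yaw 95.77 F [ 0.3 -0.  -4.8] w 0.17 gf 98
shift units [0.013  0.0009 0.3039]
turn units [ 0.0009  0.0024 -0.002 ] q6 after~ -1.20440367942958
```

Request:
arm_command([
  {"offset":[0.013,0,0.06],"dr":[0,0,-0.002],"hand":-1},
  {"offset":[0,0,0],"dr":[0,0,0],"hand":-1},
  {"offset":[0,0,0],"dr":[0,0,0],"hand":-1},
])

```text
time_s: 47.55
eef_pos: [494.0, 381.5, 75.0]
ee_rot: [-0.0, -0.051, 0.999, -0.0]
force: [0.0, 0.0, -4.4]
grip_width: 0.168
grip_force: 98.3
```

Request:
arm_command([
  {"offset":[0,0,0.03],"dr":[0,0,0],"hand":-1},
  {"offset":[0,0,0.03],"dr":[0,0,0],"hand":-1},
  {"offset":[0,0,0.03],"dr":[0,0,0],"hand":-1},
  {"offset":[0,0,0],"dr":[0,0,0],"hand":-1},
])

```text
time_s: 47.95
eef_pos: [493.8, 381.4, 63.5]
ee_rot: [-0.001, -0.051, 0.999, -0.0]
force: [-0.9, 0.2, -4.0]
grip_width: 0.168
grip_force: 98.3
```

Request:
arm_command([
  {"offset":[-0.007,0.001,0.02],"dr":[0,0,0],"hand":-1},
  {"offset":[0,0,0.025],"dr":[0,0,0],"hand":-1},
  {"offset":[0,0,0.025],"dr":[0,0,0],"hand":-1},
  {"offset":[0,0,0],"dr":[0,0,0],"hand":-1},
])

```text
time_s: 48.35
eef_pos: [494.6, 381.6, 55.3]
ee_rot: [-0.0, -0.051, 0.999, -0.0]
force: [0.2, -0.1, -4.6]
grip_width: 0.166
grip_force: 98.3
```

Request:
arm_command([
  {"offset":[0,0,0.02],"dr":[0,0,0],"hand":-1},
  {"offset":[0,0,0.02],"dr":[0,0,0],"hand":-1},
  {"offset":[0,0,0],"dr":[0,0,0],"hand":-1},
])

```text
time_s: 48.65
eef_pos: [494.8, 381.7, 50.6]
ee_rot: [-0.0, -0.051, 0.999, -0.0]
force: [-0.2, -0.3, -3.1]
grip_width: 0.17
grip_force: 98.3
```

No side load on the pins. I'll lower the last 3 mm.

Request:
arm_command([
  {"offset":[0,0,0.015],"dr":[0,0,0],"hand":-1},
  {"offset":[0,0,0.01],"dr":[0,0,0],"hand":-1},
  {"offset":[0,0,0.005],"dr":[0,0,0],"hand":-1},
  {"offset":[0,0,0],"dr":[0,0,0],"hand":-1},
])

```text
time_s: 49.05
eef_pos: [494.9, 381.8, 47.4]
ee_rot: [-0.0, -0.051, 0.999, -0.0]
force: [-0.2, 0.4, -3.2]
grip_width: 0.166
grip_force: 98.3
```

Request:
arm_command([
  {"offset":[0,0,0.007],"dr":[0,0,0],"hand":-1},
  {"offset":[0,0,0],"dr":[0,0,0],"hand":-1},
  {"offset":[0,0,0],"dr":[0,0,0],"hand":-1},
])

```text
time_s: 49.35
eef_pos: [495.0, 381.8, 47.2]
ee_rot: [0.0, -0.051, 0.999, 0.0]
force: [-3.5, -1.2, 3.6]
grip_width: 0.167
grip_force: 99.3
```

Contact, at the expected height. Now release and back off.

Request:
arm_command([
  {"offset":[0,0,0],"dr":[0,0,0],"hand":1},
  {"offset":[0,0,0],"dr":[0,0,0],"hand":1},
  {"offset":[0,0,0],"dr":[0,0,0],"hand":1},
  {"offset":[0,0,0],"dr":[0,0,0],"hand":1},
  {"offset":[0,0,0],"dr":[0,0,0],"hand":1},
  {"offset":[0,0,-0.2],"dr":[0,0,0],"hand":1},
  {"offset":[0,0,-0.4],"dr":[0,0,0],"hand":1},
  {"offset":[0,0,-0.4],"dr":[0,0,0],"hand":1},
])

```text
time_s: 50.15
eef_pos: [494.5, 381.5, 167.7]
ee_rot: [-0.001, -0.051, 0.999, -0.0]
force: [1.1, 0.3, 0.8]
grip_width: 1.0
grip_force: 0.0
```

Request:
arm_command([
  {"offset":[0,0,-0.4],"dr":[0,0,0],"hand":1},
  {"offset":[0,0,0],"dr":[0,0,0],"hand":1},
  {"offset":[0,0,0],"dr":[0,0,0],"hand":1},
])

```text
time_s: 50.45
eef_pos: [495.0, 381.9, 215.3]
ee_rot: [0.001, -0.051, 0.999, 0.0]
force: [-0.6, -0.4, -0.7]
grip_width: 0.997
grip_force: 0.0
```

```bash
python3 - <<'E'
from h import *
plan([495,381,220])
im,ci=snap('wrist','w19')
hsv=cv2.cvtColor(im,cv2.COLOR_RGB2HSV); m=cv2.inRange(hsv,(0,0,95),(180,60,255)); m[:,:170]=0; m[:,395:]=0; m[330:]=0
c=max(cv2.findContours(m,cv2.RETR_EXTERNAL,cv2.CHAIN_APPROX_NONE)[0],key=cv2.contourArea)
q=cv2.approxPolyDP(c,10,True)[:,0]
P=np.array([ray(ci,u,41)[:2] for u in q]);print(q.tolist(),P.round(1).tolist(),P.mean(0))
a,_=snap('top','t19'); cv2.imwrite('pics/fin.png',np.hstack([im[:330,100:460],cv2.resize(a[110:260,60:450],None,fx=1.1,fy=2.2,interpolation=cv2.INTER_CUBIC)])[:,:,::-1])
E
```

```text
t50.5 pos [495.  381.9 215.3] yaw 95.90 F [-0.6 -0.4 -0.7] w 1.00 gf 0
shift units [ 0.0011 -0.0073 -0.0394]
[[207, 86], [218, 279], [344, 279], [357, 87]] [[400.9, 301.6], [604.2, 321.7], [589.6, 463.7], [387.1, 444.2]] [495.43196433 382.81466992]
```

View pics/fin.png

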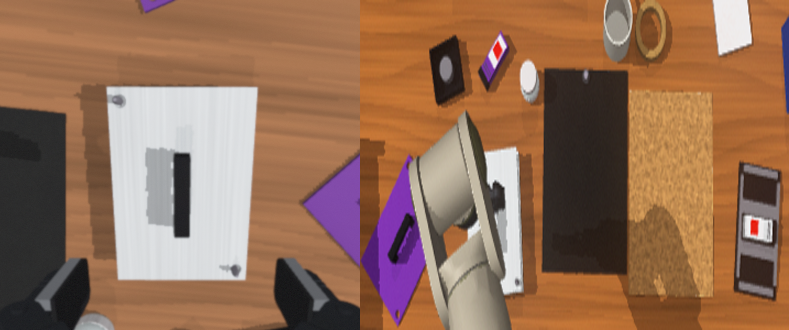

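The cover is back over both pins, at (118,100) and (235,270) in the left half, with the same outline as at the start. The mat is empty, the red module is in the reject nest, and the bystanders have not moved.

```bash
python3 -c "
from rig import ctrl
print(ctrl.finish_job())"
```

```text
the job is handed in; nothing more can be done
None
```

The job is handed in with no verdict returned: the last pictures showed three green modules seated in the pass nest before it was covered, the red one in the reject nest, and the cover back over both pins on the standoffs.

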